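Refit the sliding clip on the bag-filling stand

TASK

Refit the loose bag clip to the bag-filling stand: thread its sleeve onto the open end of the bare arm, work it along and round the bend, turning it with the rod and easing it rather than forcing it, and leave it hanging jaws down, fully home against the clamp block like the clip on the other arm. Let go of it there, and leave the other goods on the bench and the stand's base as they are.

Things in the scene. Friction and masses are not known exactly. Their poses are not given: they have to be found in the camera images.
- stand: bag-filling stand, fixed. Origin: centre of the underside of its base plate (240 mm in x, 260 in y, 10 thick), z up. A column (22 mm diameter) at x=85, y=0 carries a clamp block (24 x 36 x 38 mm, centre 180 high, screw head 8 mm above it). Two mirror-image bent rods, 10 mm diameter, centreline 180 high, leave its +y and -y faces and form a U that opens to -x. The -y arm has its clip fixed at home.
- bend_centre (a point): on the stand, centre of the bend of the BARE (+y) arm, at (10, 54, 180) mm in the stand's frame, axes parallel to the stand's. Nominal rod centreline in the stand's frame: from the block's face (85,18) straight along +y to (85,54), a 90 degree bend of radius 75 mm about this point to (10,129), straight along -x to (-50,129), then a nose tapering to 3.4 mm diameter.
- nose_nominal (a point): on the stand: where the point of the bare arm's nose should be, (-69.5, 129, 180) mm. The rod is rigid but hand-set and knocked askew in the block: turned about (85,18,180) by up to 4.6 degrees either way about the stand's z and up to 2.9 degrees about its y, so the real nose lies up to 13 mm from here in y, 9 in x and 8 in z, the rod near the block hardly at all. This is not measured: see it and feel it.
- home (a point): on the stand: where bore belongs when the sleeve's end butts on the clamp block's +y face, (85, 35, 180) mm in the stand's frame, axes parallel to the stand's. The rod's skew shifts it by 1.5 mm at most. A clip left hanging sits with its bore centre about 1.5 mm lower.
- clip: the loose bag clip (63 to 126 g), upright on its jaws on the bench, alike end for end. Origin: centre of its foot; z up; sleeve axis along y. Eight-sided black sleeve 34 mm long (y), 24 mm across flats; its upright flats (10 mm tall) face +-x: grip there. Below, a 10 mm wide neck and two steel jaws, together 17 mm wide (x), 30 long, 19 tall. Overall height 49 mm. The jaws hang down by themselves.
- bore (a point): centre of the clip's straight bore, 37 mm above its foot, mid-length; axes parallel to the clip's. The bore is 13 mm wide: 1.5 mm play all round on the 10 mm rod; round the bend only about 0.5 mm is left sideways, and the sleeve must turn with the rod. It then slides with a newton or two; more than a few newtons means it is cocked and being forced.
- spice_jar: round spice jar with cap, 62 mm diameter, 120 mm tall, upright on the bench; origin at the centre of its underside. To be left alone.
- tin: round tin, 66 mm diameter, 78 mm tall, upright on the bench; origin at the centre of its underside. To be left alone.
- tub: low white lidded tub, 84 mm diameter, 54 mm tall, standing on the stand's base plate under the fork; origin at the centre of its underside. To be left alone.
- scoop: aluminium hand scoop, 180 mm long, 32 mm tall, lying on the bench; origin near its middle, on the underside. To be left alone.
- relish_jar: slim amber jar with white cap, 56 mm diameter, 130 mm tall, upright on the bench; origin at the centre of its underside. To be left alone.
- marker: marker pen, 136 mm long, 17 mm thick, lying on the bench; origin near its middle, on the underside. To be left alone.
Not all that is in view belongs to the job. Of the things shaped like the clip, the black one is meant.

How it is judged (in metres and radians):
On the way, in this order (a step that is already met when the one before it is completed fails the run):
1. the clip's sleeve is threaded onto the straight of the bare arm (x of bore in the frame of stand between -0.055 and 0.03 m and y of bore in the frame of stand between 0.115 and 0.143 m and z of bore in the frame of stand between 0.17 and 0.19 m), for 0.05 s.
2. the clip is home against the clamp block (y of bore in the frame of home between -0.004 and 0.003 m and x of bore in the frame of home between -0.006 and 0.006 m and z of bore in the frame of home between -0.006 and 0.006 m and angle between clip's own z axis and vertical below 0.25 rad), for 0.2 s.
At the end, for the whole second after the job is handed in: The clip hangs on the bare arm, let go and at rest, its sleeve within 3 mm of the clamp block's face (bore centre within 6 mm of home sideways and in height), jaws down within 0.25 rad of upright; the other goods stand upright as before (all of step 2 and linear speed of clip below 0.02 m/s and angle between each of spice_jar, tin, tub, scoop, relish_jar, marker's own z axis and vertical below 0.2 rad); the robot touches nothing.
It fails at once if the clip is forced against the stand with more than 12 N (contact force between clip and stand above 12 N).
It fails at once if the gripper or arm pushes the stand with more than 20 N (contact force between any of the fingers, the arm and stand above 20 N).
It fails at once if one of the other goods is moved more than 20 mm (distance of any of spice_jar, tin, tub, scoop, relish_jar, marker from where it was at the start of the episode above 0.02 m).
It also fails if it takes over 67 s, if anything falls off the work surface, if the arm or the gripper's body presses on something with over 40 N, if the wrist force passes 120 N, or if a joint passes its speed limit or range.

ROBOT

A 6-joint arm with a two-finger parallel gripper is mounted at the origin on the work surface. World frame = base frame: x ahead of the robot, y to its left, z up, the work surface at z = 0. Lengths are in mm, angles in rad, forces in N, time in s.
With the tool pointing down it reaches from about 325 to 900 mm from the base axis. Payload 3.5 kg.
Tool frame: the origin (TCP) lies midway between the tips of the shut fingers; the grasp point (between the pads) lies 19 mm behind it (ctrl.grip_depth is the distance from the TCP to the grasp point, in mm); x points along the fingers, z is the direction in which the jaws open and shut, and the axes are right-handed (so a half turn about x gives the same grasp; the last joint's range is limited). The gripper opens to 85 mm and grips with 20 to 120 N. Pads are 22 mm wide; open, the fingers measure 114 mm over their backs; the gripper's body (76 mm by 85 mm) begins 54 mm behind the grasp point. The pads swing forward as they close: fully open they stand 13 mm farther back than shut.
Start: joints at [-1.207, 0.276, -0.026, 1.268, 0, 1.467], TCP at [281.257, -558.136, 231.313] pointing down, gripper open.
Joint ranges: [-3.12, 3.12], [-0.85, 1.88], [-1.08, 1.24], [-1.95, 2.15], [-1.57, 1.53], [-3.14, 3.14]. Speed limits (rad/s): [2.57, 2.57, 3.14, 3.14, 3.14, 3.14].

INTERFACE

Orientations are given as a 3x3 rotation matrix whose columns are the frame's x, y, z axes.
In Python, from rig import monitor, imaging, ctrl gives the robot as it stands. The module is installed in compiled form; this text tells all that it offers.
- The arm moves only by the tool carry_out, never from a script. Its argument "motion" is a list of rows, each a list of 3 entries, a list of its own where there are three numbers: the shift along the world's x, y, z in m, then the turn, a rotation vector about the world's x, y, z in degrees, then the closure, from -1 (fully open) to 1 (shut), so that 0 is half open. In form: [[[dx, dy, dz], [wx, wy, wz], grip], ...]. A call has 1 to 5 rows; each row shifts and turns the commanded pose from where the row before left it; what a row does not reach is not made up. A row lasts 1/12 s, in which the tool goes at most 41.7 mm and 7.16 degrees, less where a joint would pass 70% of its speed; a pose out of reach is approached as far as the arm can. A call with a gripper value outside its range is refused whole. The fingers move at their own pace and stop on an object; the grip force is fixed at half the most. Time passes only in rows, so rows that do not move let the fingers close. It gives the time, the measured TCP pose, the force and the opening at its end, in the units of the state.
- monitor.observe(): the state, without advancing time (a new reading comes with each control period).
- imaging.snapshot(name): name is "scene" or "side" or "wrist"; returns the picture (384x512x3 uint8, red, green, blue); there is no depth.
- imaging.camera_info(name): a dict with "fx", "fy", "cx", "cy" (pixels), "dist_coeffs" ([k1, k2, p1, p2, k3] as OpenCV has them; the pictures are not rectified), "rvec" (rotation vector, rad) and "tvec" (3), from world to camera coordinates, as OpenCV has them; the wrist camera has in their place "T_tool_cam" (4x4, takes a point from camera to tool coordinates, whose origin is the TCP and whose axes are the tool frame's). Camera axes: x right, y down, z forward; pixel columns grow to the right and rows downward; lengths in mm; the calibration is good to about 2 mm. A picture is of the moment at which its call begins: read the wrist's pose just before it. camera_info takes no time and is no camera call.
- ctrl.hand_in(): hands the job in, once; it reports no verdict.
The state is a dict: "time_s": time; "joint_pos": joint angles; "qvel": joint speeds; "tau": joint torques, N m; "ee_pos": TCP position; "tool_rot": TCP orientation; "force": force on the tool from outside, world axes, zero at the start; "ft_torque": the same for the moment, N m; "gripper_width": finger opening in mm.
Only numpy, scipy, OpenCV 4.12 (cv2) and the standard library are available. Lean on these libraries where they do the work, as an engineer would, in place of code of your own. Each camera call takes 0.05 s, during which the arm holds its last target.

## Working session

There is one attempt and no reset: what is moved stays moved. The work goes in short steps, Python scripts to look and compute and a tool call to move; the robot and the scene stay as the last step left them, time stands still between calls to the robot, and variables do not carry over. Pictures are saved under pics/ and viewed, and the job is handed in when it is done.

Besides the shell and the picture viewer there is one more tool, called after ">>>" as name([rows], argument=value, ...), one row to a line, values as JSON. carry_out: Moves the arm, as the interface text tells. Its arguments: {"type":"object","properties":{"motion":{"type":"array"}},"required":["motion"]}

```bash
mkdir -p pics; cat > h.py <<'E'
import numpy as np, cv2
from rig import monitor, imaging, ctrl
def snap(n,f):
    s=monitor.observe(); im=imaging.snapshot(n); cv2.imwrite('pics/'+f,cv2.cvtColor(im,cv2.COLOR_RGB2BGR)); return s,im
E
python3 - <<'E'
from h import *
for n in("scene","side","wrist"): snap(n,n+'0.png'); print(n,imaging.camera_info(n))
s=monitor.observe()
for k in s: print(k,np.round(s[k],3).tolist())
print(ctrl.grip_depth)
E
```

```text
scene {'fx': 358.2028532035458, 'fy': 358.2028532035458, 'cx': 253.3322221861549, 'cy': 193.08800129493704, 'dist_coeffs': array([-0.07220742,  0.        ,  0.        ,  0.        ,  0.        ]), 'rvec': array([ 2.05424506,  0.70083241, -0.35716534]), 'tvec': array([-404.79970279,  -83.87219464, 1256.15068828])}
side {'fx': 392.9344171877953, 'fy': 392.9344171877953, 'cx': 259.8253108481952, 'cy': 194.70261375369765, 'dist_coeffs': array([-0.0895439,  0.       ,  0.       ,  0.       ,  0.       ]), 'rvec': array([ 0.34108985, -2.61578427,  1.43868361]), 'tvec': array([485.86895794, 180.77311331, 865.92476549])}
wrist {'fx': 269.65633328681344, 'fy': 269.65633328681344, 'cx': 256.6902001725563, 'cy': 190.67044499163376, 'dist_coeffs': array([-0.05405415,  0.        ,  0.        ,  0.        ,  0.        ]), 'T_tool_cam': array([[-3.26424456e-04, -2.72118027e-01,  9.62263827e-01,
        -1.43257064e+02],
       [ 3.05603699e-07, -9.62263878e-01, -2.72118042e-01,
         6.89916262e+01],
       [ 9.99999947e-01, -8.85319124e-05,  3.14189623e-04,
        -9.36963548e-01],
       [ 0.00000000e+00,  0.00000000e+00,  0.00000000e+00,
         1.00000000e+00]])}
time_s 0.15
joint_pos [-1.207, 0.277, -0.028, 1.268, -0.0, 1.467]
qvel [-0.0, -0.002, 0.003, -0.0, 0.0, -0.001]
tau [0.001, -44.606, 29.564, 0.01, -0.0, 0.0]
ee_pos [281.052, -557.564, 230.405]
tool_rot [[-0.001, 0.893, 0.45], [0.002, 0.45, -0.893], [-1.0, 0.0, -0.002]]
force [0.897, -0.465, 0.615]
ft_torque [-0.009, -0.033, -0.014]
gripper_width 85.374
18.700000000000003
```

View pics/scene0.png

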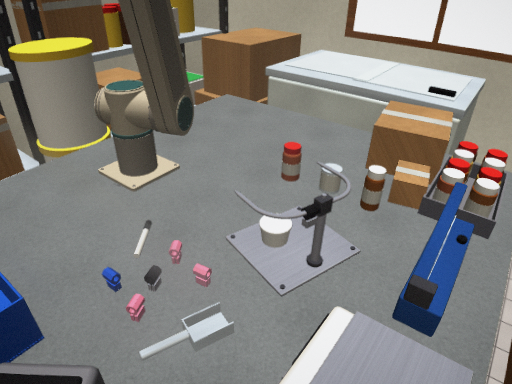

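View pics/side0.png

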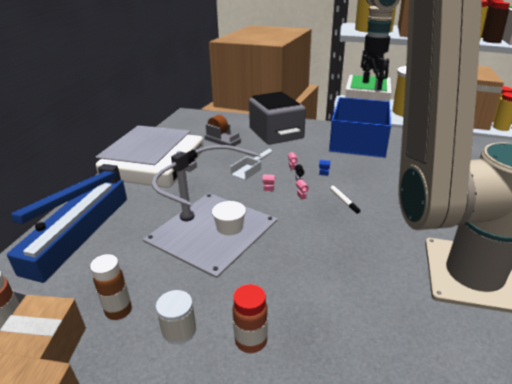

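View pics/wrist0.png

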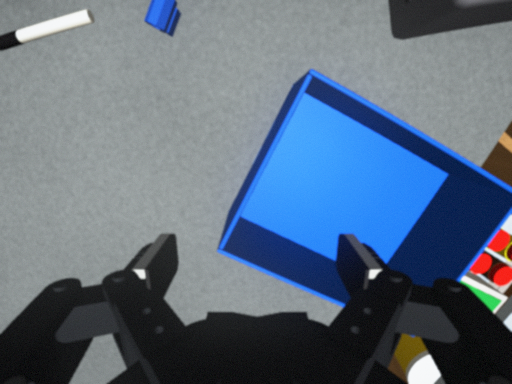

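```bash
python3 - <<'E'
import cv2
a=cv2.imread('pics/scene0.png'); b=cv2.imread('pics/side0.png')
cv2.imwrite('pics/s1.png',cv2.resize(a[145:305,215:375],None,fx=3.7,fy=3.7,interpolation=cv2.INTER_CUBIC))
cv2.imwrite('pics/s2.png',cv2.resize(b[130:280,140:290],None,fx=4,fy=4,interpolation=cv2.INTER_CUBIC))
cv2.imwrite('pics/s3.png',cv2.resize(a[220:330,90:250],None,fx=5,fy=5,interpolation=cv2.INTER_CUBIC))
cv2.imwrite('pics/s4.png',cv2.resize(b[140:220,240:370],None,fx=6,fy=6,interpolation=cv2.INTER_CUBIC))
E
```

```text
(no output)
```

View pics/s1.png

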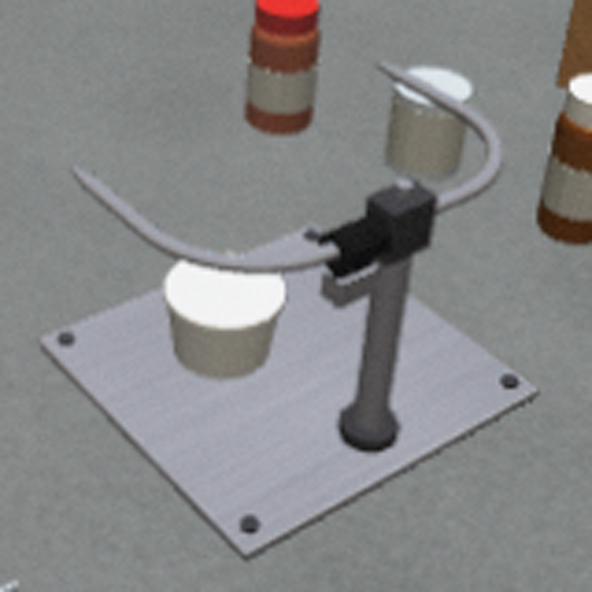

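View pics/s2.png

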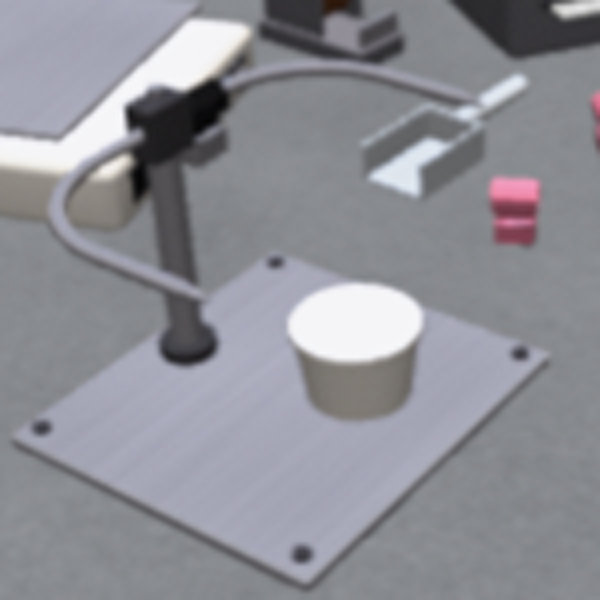

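View pics/s3.png

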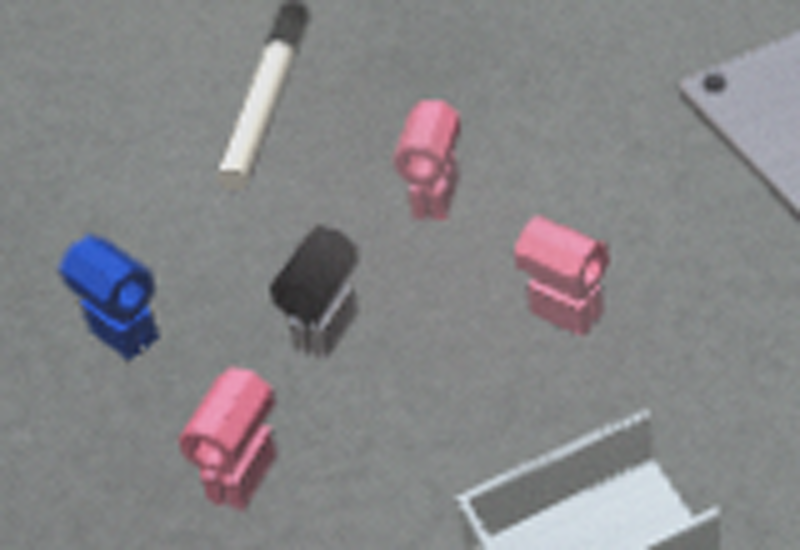

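View pics/s4.png

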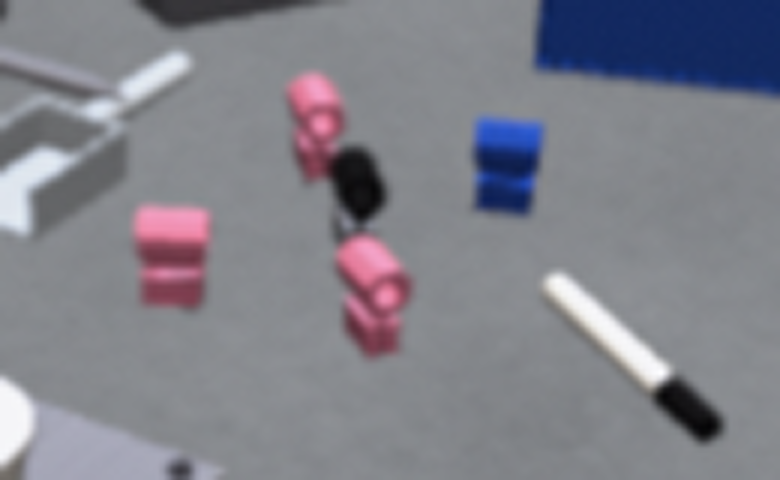

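```bash
cat >> h.py <<'E'
from scipy.optimize import least_squares
from scipy.spatial.transform import Rotation as R
CI={n:imaging.camera_info(n) for n in("scene","side","wrist")}
def proj(n,P,s=None):
    c=CI[n];K=np.array([[c['fx'],0,c['cx']],[0,c['fy'],c['cy']],[0,0,1.]])
    P=np.asarray(P,float).reshape(-1,3)
    if n=='wrist':
        T=np.eye(4);T[:3,:3]=s['tool_rot'];T[:3,3]=s['ee_pos'];W=np.linalg.inv(T@c['T_tool_cam'])
        rv,tv=cv2.Rodrigues(W[:3,:3])[0],W[:3,3]
    else: rv,tv=c['rvec'],c['tvec']
    return cv2.projectPoints(P,rv,tv,K,c['dist_coeffs'])[0].reshape(-1,2)
def stand(P,p):  # p=x,y,yaw
    return R.from_euler('z',p[2]).apply(np.asarray(P,float).reshape(-1,3))+[p[0],p[1],0]
def rodpts(a,b,n=40): # a about z, b about y, stand frame
    t=np.linspace(0,np.pi/2,n)
    P=np.vstack([[[85,18,180]],np.c_[10+75*np.cos(t),54+75*np.sin(t),0*t+180],[[-50,129,180],[-69.5,129,180]]])
    o=np.array([85,18,180.]); return R.from_euler('yz',[b,a]).apply(P-o)+o
E
python3 - <<'E'
from h import *
C=[[120,130,10],[120,-130,10],[-120,-130,10],[-120,130,10]]
sc=np.array([(359.9,250.7),(281.8,293),(226.4,237.7),(299.3,206.6)])
sd=np.array([(143.75,239),(208,193.8),(277,218.3),(216.3,275)])
f=lambda p:np.r_[(proj('scene',stand(C,p))-sc).ravel(),(proj('side',stand(C,p))-sd).ravel()]
best=min((least_squares(f,[600,100,y],x_scale=[100,100,1]) for y in(-2,-1,0,1,2,3)),key=lambda r:r.cost)
p=best.x;print(p,np.round(best.fun.reshape(-1,2),1).tolist())
blk=[[85,0,199]];print(proj('scene',stand(blk,p)),proj('side',stand(blk,p)))
o=[0,0]
g=lambda q:np.r_[(proj('scene',stand(rodpts(*q)[-1:],p))-[317.7,162.8]).ravel(),(proj('side',stand(rodpts(*q)[-1:],p))-[191.3,204.3]).ravel()]
r=least_squares(g,o);print(r.x,r.fun, stand(rodpts(*r.x)[-1:],p),rodpts(*r.x)[-1:])
# clip: top centre guess ; foot plane intersect using sleeve centre at z=37
h=lambda q:np.r_[(proj('scene',[[q[0],q[1],37]])-[152.5,274.5]).ravel(),(proj('side',[[q[0],q[1],37]])-[299.8,170.3]).ravel()]
r2=least_squares(h,[400,-300]);print(r2.x,r2.fun)
import sys
for n,f0 in(('scene','scene0'),('side','side0')):
    im=cv2.imread(f'pics/{f0}.png');im=cv2.resize(im,None,fx=4,fy=4,interpolation=cv2.INTER_CUBIC)
    q=(proj(n,stand(rodpts(*r.x),p))*4).astype(int);cv2.polylines(im,[q.reshape(-1,1,2)],False,(0,0,255),1)
    q=(proj(n,stand(C,p))*4).astype(int);cv2.polylines(im,[q.reshape(-1,1,2)],True,(0,255,0),1)
    x0,y0=((215,145) if n=='scene' else (140,130));im=im[4*y0:4*y0+600,4*x0:4*x0+640];cv2.imwrite(f'pics/ov_{n}.png',im)
E
```

```text
[ 6.36522193e+02 -7.43759430e+00 -3.13652450e-01] [[0.2, -1.5], [-1.2, 1.0], [-2.2, -2.1], [-0.6, -2.1], [-2.8, -0.6], [-0.9, -1.9], [-0.3, -1.0], [-0.5, 0.2]]
[[323.12873216 197.12885748]] [[177.62754142 153.89577433]]
[-0.0023921  -0.01395259] [-1.1784013  -0.9929932  -0.77092335  0.79808569] [[610.59510958 136.97657537 177.84439467]] [[-69.21899672 129.36922563 177.84439467]]
[ 464.80964638 -318.10693112] [-0.57525925 -0.77215918 -0.98053625 -0.3472818 ]
```

View pics/ov_scene.png

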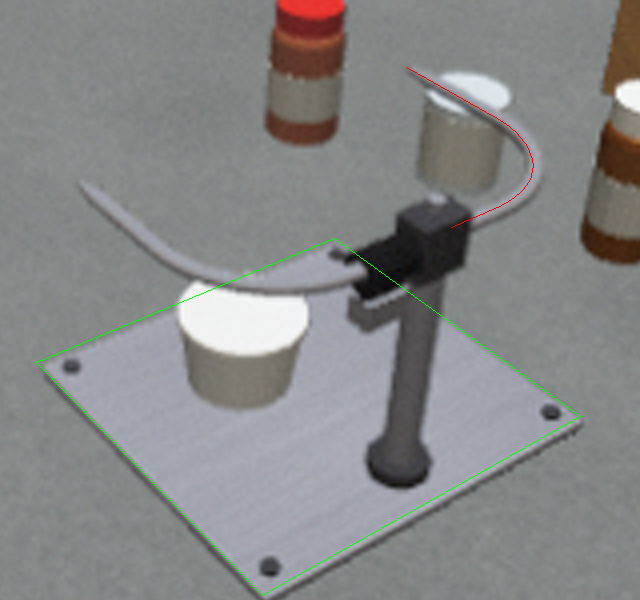

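View pics/ov_side.png

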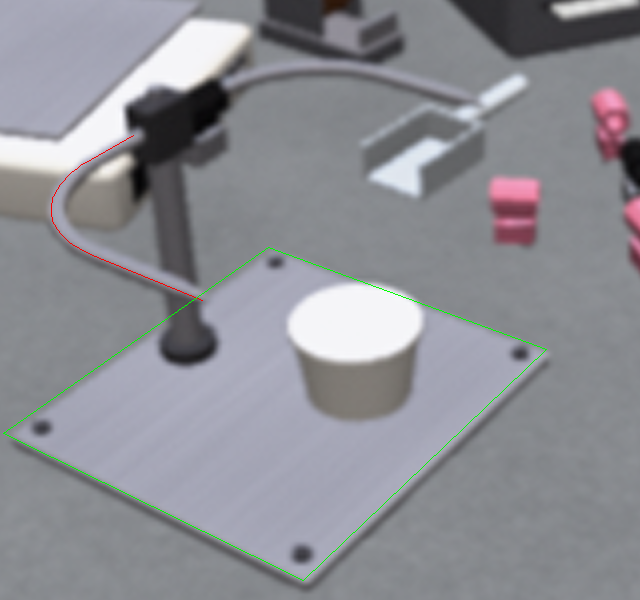

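>>> carry_out([
  [[0.02,0.026,0],[0,0,0],-1],
  [[0.035,0.038,0],[0,0,0],-1],
  [[0.035,0.038,0],[0,0,0],-1],
  [[0.035,0.038,0],[0,0,0],-1],
  [[0.025,0.038,0],[0,0,0],-1],
])

```text
time_s: 0.57
ee_pos: [410.2, -404.4, 231.0]
tool_rot: [[0.001, 0.893, 0.449], [-0.0, 0.449, -0.893], [-1.0, 0.0, 0.001]]
force: [0.6, -0.1, -0.3]
gripper_width: 85.3
```

>>> carry_out([
  [[0.02,0.03,0],[0,0,0],-1],
  [[0.014,0.03,0],[0,0,0],-1],
  [[0,0.002,0],[0,0,0],-1],
])

```text
time_s: 0.82
ee_pos: [444.4, -338.3, 230.9]
tool_rot: [[-0.0, 0.89, 0.455], [0.003, 0.455, -0.89], [-1.0, 0.001, -0.003]]
force: [-0.2, 0.4, 0.0]
gripper_width: 85.4
```

```bash
python3 - <<'E'
from h import *
s,im=snap('wrist','w1.png'); print(s['ee_pos'],s['tool_rot'],s['joint_pos'],s['time_s'])
print(proj('wrist',[[465,-318,37]],s))
E
```

```text
[ 444.38810682 -338.25073763  230.91627558] [[-1.45223712e-04  8.90441953e-01  4.55096811e-01]
 [ 3.33315368e-03  4.55094719e-01 -8.90436796e-01]
 [-9.99994434e-01  1.38759508e-03 -3.03407042e-03]] [-0.76756336  0.16074152 -0.17214229  1.24033151  0.00229771  1.90154534] 0.8167
[[250.88819544 149.25942931]]
```

View pics/w1.png

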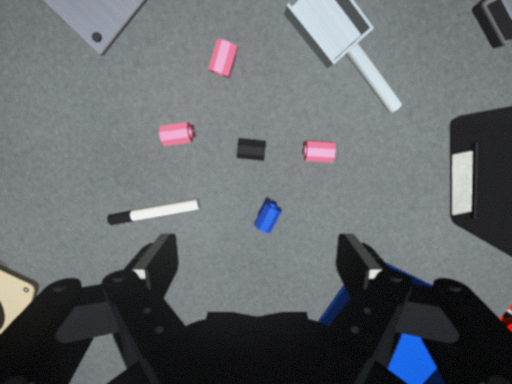

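```bash
python3 - <<'E'
from h import *
im=cv2.imread('pics/w1.png'); m=(im.max(2)<60).astype(np.uint8)
sub=np.zeros_like(m);sub[125:175,220:285]=m[125:175,220:285]
c=max(cv2.findContours(sub,0,2)[0],key=cv2.contourArea);rc=cv2.minAreaRect(c);print(rc)
s=monitor.observe()
b=cv2.boxPoints(rc);print(b)
# pixels-> plane z=43
def inv(px,z):return least_squares(lambda q:(proj('wrist',[[q[0],q[1],z]],s)-px).ravel(),[465,-318]).x
ctr=inv(rc[0],45);print(ctr)
W=np.array([inv(x,45) for x in b]);print(W)
for i in range(4):
    d=W[(i+1)%4]-W[i];print(np.linalg.norm(d),np.degrees(np.arctan2(d[1],d[0])))
E
python3 -c "
import cv2;a=cv2.imread('pics/w1.png');cv2.imwrite('pics/w1c.png',cv2.resize(a[120:180,215:290],None,fx=8,fy=8,interpolation=cv2.INTER_CUBIC))"
```

```text
((251.48019409179688, 143.45565795898438), (25.237028121948242, 8.166197776794434), 2.4895529747009277)
[[238.69624 146.98679]
 [239.05095 138.82831]
 [264.26416 139.92453]
 [263.90942 148.08301]]
[ 471.6255178  -317.58697589]
[[ 460.7699197  -305.65545278]
 [ 469.77777402 -301.72988014]
 [ 482.41902428 -329.42829737]
 [ 473.50141188 -333.56868613]]
9.826065341022039 23.54730350738845
30.44673258647098 -65.46857013106914
9.831918937603602 -155.0948679311029
30.679626618909282 114.5181816604206
```

View pics/w1c.png

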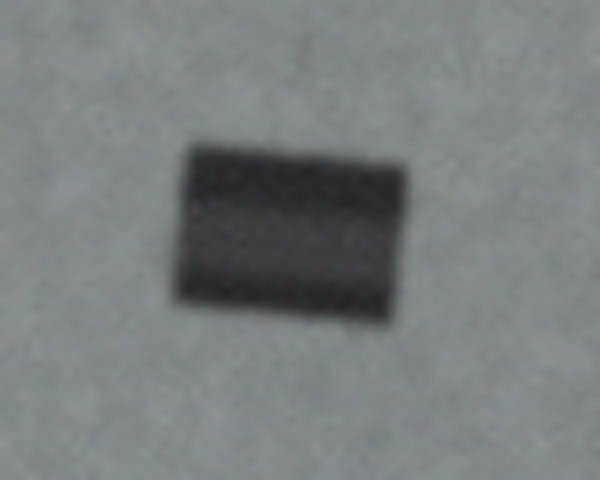

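>>> carry_out([
  [[0,0,-0.012],[0,0,7.1],-0.4],
  [[0,0,-0.012],[0,0,7.1],-0.4],
  [[0,0,-0.012],[0,0,7.1],-0.4],
  [[0,0,-0.012],[0,0,7.1],-0.4],
  [[0,0,-0.012],[0,0,7.1],-0.4],
])

```text
time_s: 1.28
ee_pos: [442.2, -344.5, 170.6]
tool_rot: [[-0.0, 0.461, 0.887], [-0.0, 0.887, -0.461], [-1.0, -0.001, -0.0]]
force: [0.0, 0.5, -0.2]
gripper_width: 59.1
```

>>> carry_out([
  [[0,0,-0.012],[0,0,7.1],-0.4],
  [[0,0,-0.012],[0,0,7.1],-0.4],
  [[0,0,-0.012],[0,0,7.1],-0.4],
  [[0,0,-0.012],[0,0,7.1],-0.4],
  [[0,0,-0.012],[0,0,7.1],-0.4],
])

```text
time_s: 1.7
ee_pos: [442.1, -344.6, 110.5]
tool_rot: [[-0.0, -0.139, 0.99], [-0.0, 0.99, 0.139], [-1.0, -0.0, -0.0]]
force: [0.1, -0.1, -0.6]
gripper_width: 60.2
```

>>> carry_out([
  [[0,0,-0.01],[0,0,7.1],-0.4],
  [[0,0,0],[0,0,6.9],-0.4],
  [[0,0,0],[0,0,0],-0.4],
  [[0,0,0],[0,0,0],-0.4],
])

```text
time_s: 2.03
ee_pos: [442.3, -344.3, 101.1]
tool_rot: [[-0.0, -0.366, 0.93], [-0.0, 0.93, 0.366], [-1.0, 0.0, -0.0]]
force: [0.6, 0.9, 0.2]
gripper_width: 59.8
```

```bash
python3 - <<'E'
from h import *
s,im=snap('wrist','w2.png'); print(s['ee_pos'],s['tool_rot'],s['joint_pos'],s['time_s'],s['gripper_width'])
print(proj('wrist',[[465,-318,37]],s))
E
```

```text
[ 442.34494539 -344.3088961   101.11122481] [[-3.60196950e-04 -3.66461094e-01  9.30433306e-01]
 [-1.23631266e-04  9.30433376e-01  3.66461073e-01]
 [-9.99999927e-01  1.69675134e-05 -3.80445313e-04]] [-7.76555889e-01  2.65488129e-01 -3.32955540e-01  9.72522954e-01
 -3.40625753e-04  4.19037808e-01] 2.0333 59.80997878090346
[[295.44654528 184.65047131]]
```

View pics/w2.png

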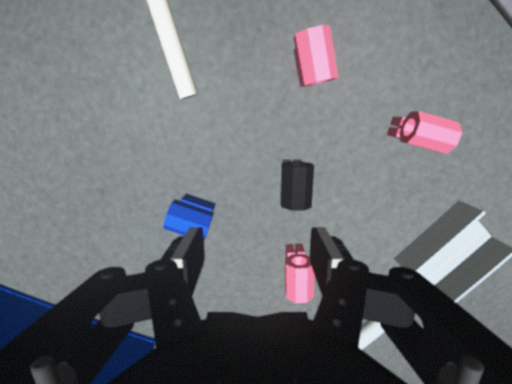

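```bash
python3 -c "
import cv2;a=cv2.imread('pics/w2.png');cv2.imwrite('pics/w2c.png',cv2.resize(a[145:225,255:340],None,fx=7,fy=7,interpolation=cv2.INTER_CUBIC))"
```

```text
(no output)
```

View pics/w2c.png

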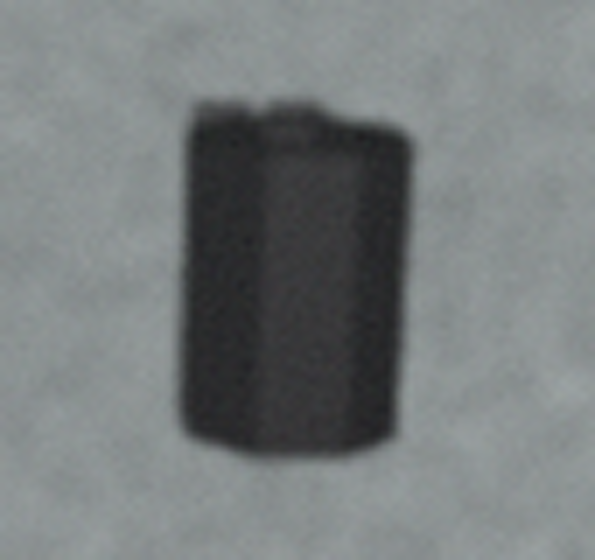

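```bash
python3 - <<'E'
from h import *
s=monitor.observe()
px=np.array([(263,150),(357,152),(350,453),(259,453), (188,430),(398,430)])/7+[255,145]
L=np.array([[-4.97,17,49],[4.97,17,49],[4.97,-17,49],[-4.97,-17,49],[-12,-17,42],[12,-17,42]])
def f(p): return (proj('wrist',R.from_euler('z',p[2]).apply(L)+[p[0],p[1],0],s)-px).ravel()
r=least_squares(f,[465,-318,0.4]);print(r.x,np.degrees(r.x[2]),np.round(r.fun.reshape(-1,2),1).tolist())
E
```

```text
[ 4.66235990e+02 -3.17671437e+02  3.92853340e-01] 22.508838355439938 [[0.1, -0.1], [0.1, -0.6], [-0.3, -0.1], [-0.2, 0.1], [0.1, 0.6], [0.1, 0.1]]
```

>>> carry_out([
  [[0.012,0.0133,0],[0,0,1],-0.4],
  [[0.012,0.0133,0],[0,0,0],-0.4],
  [[0,0,-0.03],[0,0,0],-0.4],
  [[0,0,-0.03],[0,0,0],-0.4],
  [[0,0,-0.023],[0,0,0],-0.4],
])

```text
time_s: 2.5
ee_pos: [467.3, -317.1, 17.7]
tool_rot: [[0.001, -0.385, 0.923], [-0.001, 0.923, 0.385], [-1.0, -0.001, 0.0]]
force: [-0.8, 0.0, -1.5]
gripper_width: 59.7
```

>>> carry_out([
  [[0,0,0],[0,0,0],-0.4],
  [[0,0,0],[0,0,0],-0.4],
])

```text
time_s: 2.67
ee_pos: [465.9, -316.3, 17.7]
tool_rot: [[-0.002, -0.385, 0.923], [0.002, 0.923, 0.385], [-1.0, 0.002, -0.001]]
force: [0.3, 0.0, -0.1]
gripper_width: 59.8
```

```bash
python3 - <<'E'
from h import *
s,im=snap('wrist','w3.png'); print(s['ee_pos'],s['time_s'],s['force'])
E
```

```text
[ 465.92136878 -316.27280771   17.656322  ] 2.6667 [ 0.27763858  0.04189045 -0.06352982]
```

View pics/w3.png

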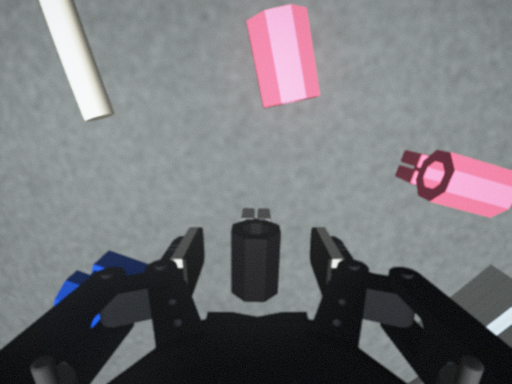

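>>> carry_out([
  [[0,0,0],[0,0,0],1],
  [[0,0,0],[0,0,0],1],
  [[0,0,0],[0,0,0],1],
  [[0,0,0],[0,0,0],1],
  [[0,0,0],[0,0,0],1],
])

```text
time_s: 3.13
ee_pos: [468.0, -318.1, 20.2]
tool_rot: [[0.002, -0.386, 0.922], [-0.003, 0.922, 0.386], [-1.0, -0.003, 0.001]]
force: [-1.3, 0.4, 6.8]
gripper_width: 23.1
```

>>> carry_out([
  [[0,0,0],[0,0,0],1],
  [[0,0,0],[0,0,0],1],
  [[0,0,0.003],[0,0,0],1],
  [[0,0,0.01],[0,0,0],1],
])

```text
time_s: 3.47
ee_pos: [465.7, -315.8, 30.6]
tool_rot: [[-0.002, -0.386, 0.922], [0.002, 0.922, 0.386], [-1.0, 0.003, -0.001]]
force: [-0.1, -0.0, -1.8]
gripper_width: 23.0
```

```bash
python3 - <<'E'
from h import *
s,im=snap('wrist','w4.png'); print(s['ee_pos'],s['time_s'],s['force'],s['gripper_width'])
E
```

```text
[ 465.72076095 -315.79627318   30.58228227] 3.4667 [-0.10617213 -0.00802181 -1.75788625] 23.004890787330538
```

View pics/w4.png

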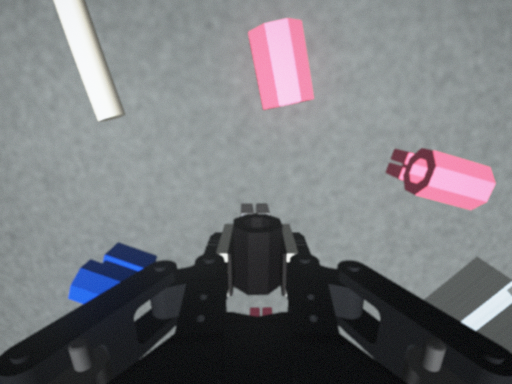

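```bash
python3 -c "
import cv2;a=cv2.imread('pics/w4.png');cv2.imwrite('pics/w4c.png',cv2.resize(a[190:310,200:310],None,fx=5,fy=5,interpolation=cv2.INTER_CUBIC))"
```

```text
(no output)
```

View pics/w4c.png

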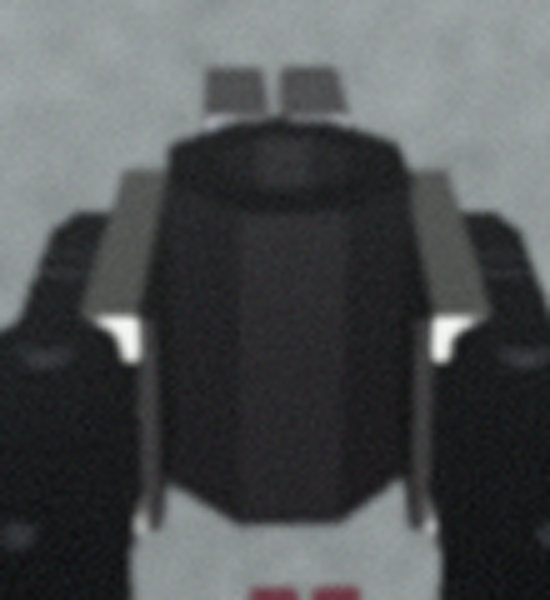

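```bash
cat > fit.py <<'E'
from h import *
s=monitor.observe()
L=np.array([[-4.97,-17,12],[4.97,-17,12],[-12,-17,5],[12,-17,5],[-12,17,-5],[12,17,-5],[-4.97,17,12],[4.97,17,12],[-8.5,15,-37],[8.5,15,-37],[-8.5,15,-18],[8.5,15,-18]])
px=np.array([(240,520),(340,521),(168,482),(410,480),(172,148),(402,148),(243,205),(345,205),(207,68),(335,68),(205,115),(347,113)])/5+[200,190]
# tool: x down, y along sleeve, z perp ; local (x,y,z)->tool (-z, y, x)
def f(p):
    P=R.from_rotvec([p[3],p[4],0]).apply(L)  # pitch about local x(=tool z), roll about y
    T=np.c_[-P[:,2]+p[0],P[:,1]+p[1],P[:,0]+p[2]]
    return (proj('wrist',T@np.array(s['tool_rot']).T+s['ee_pos'],s)-px).ravel()
r=least_squares(f,[-19,0,0,0,0],loss='soft_l1');print(r.x,np.round(f(r.x).reshape(-1,2),1).tolist())
E
python3 fit.py
```

```text
[-16.79960263   0.70220497   0.22756418  -0.01900963   0.04612623] [[0.4, 0.6], [0.4, -0.2], [1.1, 0.2], [-1.5, -0.6], [-0.6, -1.0], [-0.8, -1.7], [-0.8, 0.4], [0.2, 0.0], [-0.2, 0.2], [0.7, -0.2], [-0.1, 0.8], [1.2, 0.7]]
```

>>> carry_out([
  [[0,0,0.038],[0,0,0],1],
  [[0,0,0.04],[0,0,0],1],
  [[0,0.01,0.038],[0,0,0],1],
  [[0.012,0.025,0.03],[0,0,0],1],
  [[0.014,0.028,0.025],[0,0,0],1],
])

```text
time_s: 3.93
ee_pos: [493.4, -254.6, 205.9]
tool_rot: [[0.003, -0.384, 0.923], [-0.002, 0.923, 0.384], [-1.0, -0.004, 0.002]]
force: [1.1, -0.6, -1.4]
gripper_width: 22.9
```

>>> carry_out([
  [[0.014,0.03,0.022],[0,0,0],1],
  [[0.014,0.03,0.022],[0,0,0],1],
  [[0.014,0.034,0.01],[0,0,0],1],
  [[0.014,0.036,0],[0,0,0],1],
  [[0.014,0.036,0],[0,0,0],1],
])

```text
time_s: 4.35
ee_pos: [563.9, -86.3, 258.3]
tool_rot: [[0.003, -0.386, 0.922], [-0.001, 0.922, 0.386], [-1.0, -0.002, 0.003]]
force: [1.0, -0.8, -2.0]
gripper_width: 22.8
```

>>> carry_out([
  [[0.014,0.036,0],[0,0,0],1],
  [[0.014,0.036,0],[0,0,0],1],
  [[0,0.025,0],[0,0,0],1],
  [[0,0,0],[0,0,0],1],
  [[0,0,0],[0,0,0],1],
])

```text
time_s: 4.77
ee_pos: [590.6, 10.7, 256.3]
tool_rot: [[-0.0, -0.389, 0.921], [-0.0, 0.921, 0.389], [-1.0, -0.0, -0.001]]
force: [-0.3, 0.2, -1.4]
gripper_width: 22.9
```

```bash
python3 - <<'E'
from h import *
import pickle
s,im=snap('wrist','v1.png'); pickle.dump(s,open('v1.pkl','wb')); print(s['ee_pos'],s['time_s'],s['force'],s['gripper_width'],s['qvel'])
E
```

```text
[590.55060413  10.70128147 256.31810564] 4.7667 [-0.27595994  0.23664152 -1.43088312] 22.870097229508147 [-0.04077442 -0.00288627 -0.00585762 -0.0044529  -0.00822201 -0.00338143]
```

View pics/v1.png

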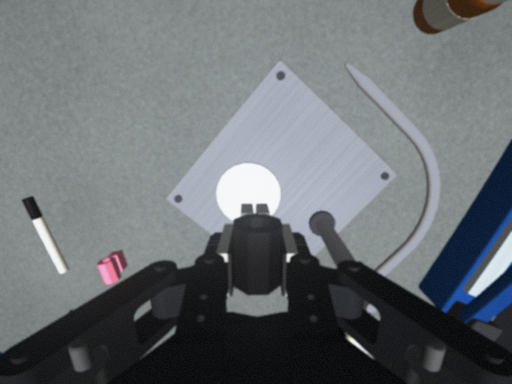

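```bash
python3 -c "
import cv2;a=cv2.imread('pics/v1.png');cv2.imwrite('pics/v1a.png',cv2.resize(a[50:200,320:460],None,fx=4,fy=4,interpolation=cv2.INTER_CUBIC));cv2.imwrite('pics/v1b.png',cv2.resize(a[50:330,160:460],None,fx=2.1,fy=2.1,interpolation=cv2.INTER_CUBIC))"
```

```text
(no output)
```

View pics/v1a.png

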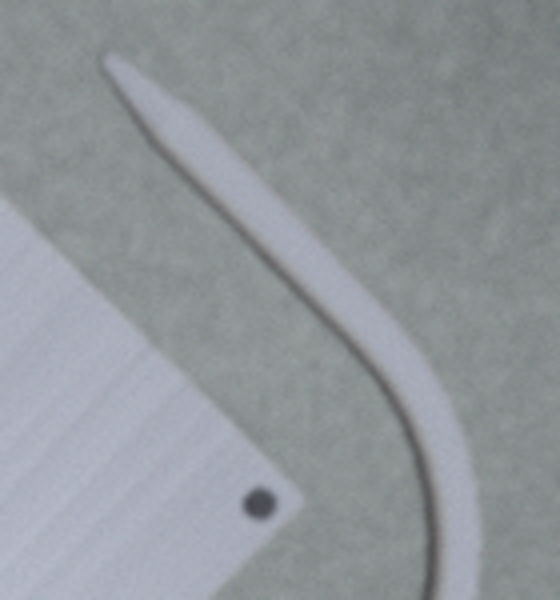

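View pics/v1b.png

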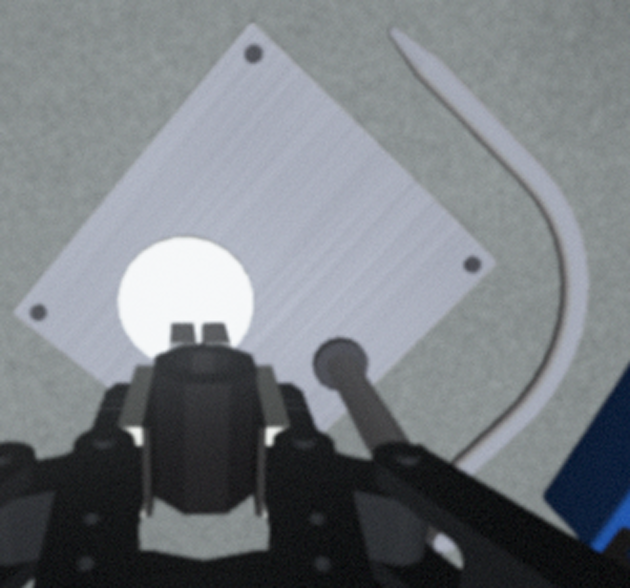

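>>> carry_out([
  [[0.022,0.03,0],[0,0,0],1],
  [[0.024,0.032,0],[0,0,0],1],
  [[0.023,0.032,0],[0,0,0],1],
  [[0,0,0],[0,0,0],1],
  [[0,0,0],[0,0,0],1],
])

```text
time_s: 5.23
ee_pos: [660.5, 103.1, 255.6]
tool_rot: [[-0.001, -0.387, 0.922], [-0.001, 0.922, 0.387], [-1.0, -0.0, -0.001]]
force: [-0.3, -0.3, -0.8]
gripper_width: 23.1
```

```bash
python3 - <<'E'
from h import *
import pickle
s,im=snap('wrist','v2.png'); pickle.dump(s,open('v2.pkl','wb')); print(s['ee_pos'],s['time_s'],s['force'],s['gripper_width'],s['qvel'])
a=cv2.imread('pics/v2.png');cv2.imwrite('pics/v2b.png',cv2.resize(a[50:330,80:380],None,fx=2.1,fy=2.1,interpolation=cv2.INTER_CUBIC))
E
```

```text
[660.5240549  103.10011892 255.63563228] 5.2333 [-0.27001326 -0.25266026 -0.82651796] 23.07382230304427 [-0.02919861 -0.02992554 -0.03605699  0.0144925  -0.01068948 -0.00356875]
```

View pics/v2.png

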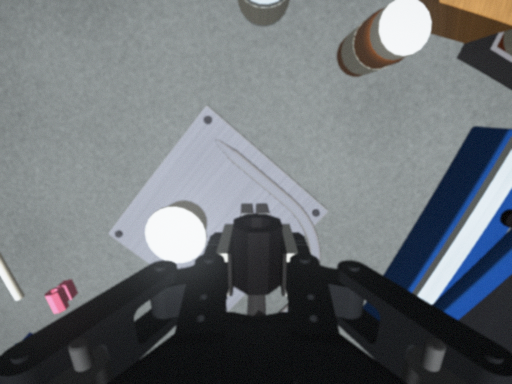

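View pics/v2b.png

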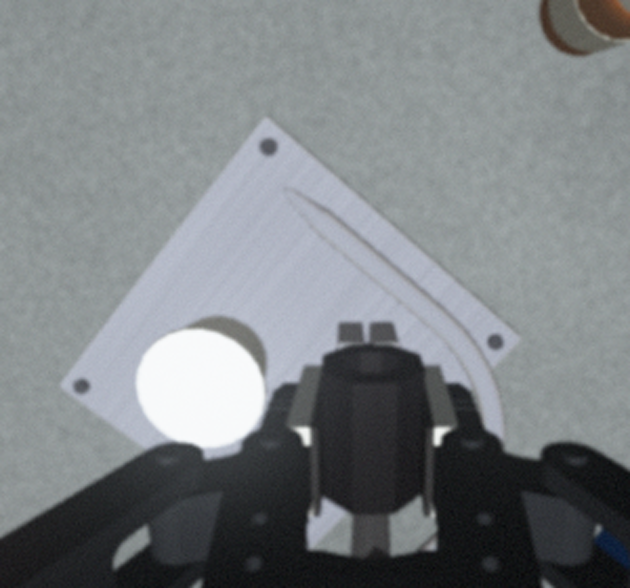

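```bash
python3 -c "
import cv2;a=cv2.imread('pics/v2.png');cv2.imwrite('pics/v2a.png',cv2.resize(a[125:250,205:345],None,fx=4.5,fy=4.5,interpolation=cv2.INTER_CUBIC))"
```

```text
(no output)
```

View pics/v2a.png

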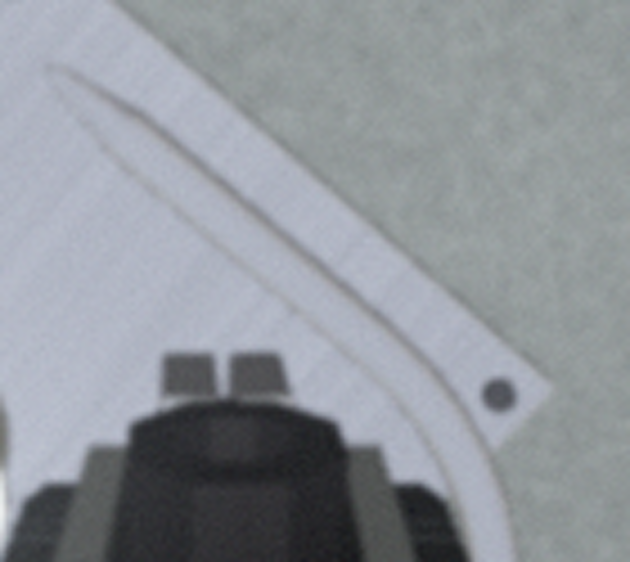

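```bash
cat > rod.py <<'E'
from h import *
import pickle
V=[pickle.load(open(f'v{i}.pkl','rb')) for i in(1,2)]
A=lambda l,s,o:np.array(l,float)/s+o
C=np.array([[-120,130,10],[-120,-130,10],[120,130,10.]])
cor=[A([(253,23),(14,313),(496,263)],2.1,[160,50]),A([(267,117),(62,384),(521,338)],2.1,[80,50])]
tip=[A([(104,56)],4,[320,50]),A([(46,66)],4.5,[205,125])]
e1=[A([(152,148),(240,240),(330,325),(390,395),(425,480),(430,560)],4,[320,50]),A([(110,155),(200,228),(280,295),(370,370),(420,430)],4.5,[205,125])]
e2=[A([(205,122),(300,220),(385,310),(440,380),(470,460),(480,540)],4,[320,50]),A([(150,120),(250,208),(350,290),(410,345),(460,405),(505,490)],4.5,[205,125])]
def dist(pts,pl):
    out=[]
    for q in pts:
        a,b=pl[:-1],pl[1:];d=b-a;t=np.clip(((q-a)*d).sum(1)/(d*d).sum(1),0,1);v=q-(a+t[:,None]*d);k=(v*v).sum(1).argmin()
        dd=d[k]/np.linalg.norm(d[k]);out.append(dd[0]*v[k][1]-dd[1]*v[k][0])
    return out
def campos(s):
    T=np.eye(4);T[:3,:3]=s['tool_rot'];T[:3,3]=s['ee_pos'];return (T@CI['wrist']['T_tool_cam'])[:3,3]
def res(p,full=False):
    out=[]
    for i,s in enumerate(V):
        dz=p[5] if len(p)>5 else 0
        W=stand(rodpts(p[3],p[4]),p); W=W+[0,0,dz];c=campos(s)
        out+=list((proj('wrist',stand(C,p)+[0,0,dz],s)-cor[i]).ravel())
        out+=list((proj('wrist',W[-1:],s)-tip[i]).ravel())
        M=W[:-1];t=np.gradient(M,axis=0);n=np.cross(t,M-c);n/=np.linalg.norm(n,axis=1)[:,None]
        P,Q=proj('wrist',M+5*n,s),proj('wrist',M-5*n,s)
        if np.abs(dist(e1[i][:2],P)).sum()>np.abs(dist(e1[i][:2],Q)).sum():P,Q=Q,P
        out+=dist(e1[i],P)+dist(e2[i],Q)
    return np.array(out)
if __name__=='__main__':
  for p0 in([636.5,-7.4,-.314,0,0],[636.5,-7.4,-.314,0,0,0]):
    r=least_squares(res,p0,loss='soft_l1',x_scale=[1,1,.01,.01,.01]+[1]*(len(p0)-5))
    p=r.x;print(np.round(p,4),r.cost,'deg',np.degrees(p[2:5]));print(np.round(res(p),1).tolist())
    print('cov',np.sqrt(np.diag(np.linalg.inv(r.jac.T@r.jac))))
    print('nose',rodpts(*p[3:5])[-1],stand(rodpts(*p[3:5])[-1:],p))
    for n,f0 in(('scene','scene0'),('side','side0')):
      pass
E
python3 rod.py
```

```text
[ 6.376373e+02 -7.297900e+00 -3.178000e-01  7.300000e-03 -2.900000e-03] 10.692024378761063 deg [-18.20986673   0.4188038   -0.1667179 ]
[-0.1, -1.7, -1.4, 0.1, 2.1, -0.3, -0.5, 0.2, -0.1, -0.4, 0.8, 0.9, 0.9, 0.5, -0.4, -0.1, -0.3, -0.0, -0.4, -0.4, -0.3, -1.4, -2.3, 1.1, 1.5, 0.5, 0.6, 0.9, 0.4, 0.7, 0.7, 0.7, 0.1, -0.2, -0.8, -0.3, -0.9, -1.0, -0.3]
cov [0.58105709 0.4796448  0.00379047 0.00497949 0.00759373]
nose [-70.30656646 127.86773098 179.5504402 ] [[610.81032482 136.1366414  179.5504402 ]]
[ 6.381473e+02 -7.327200e+00 -3.160000e-01  8.000000e-03  1.240000e-02
 -1.629100e+00] 9.767188622104145 deg [-18.10365725   0.45813684   0.71216038]
[-0.1, -1.3, -0.7, 0.1, 1.8, -0.6, -0.1, 0.3, -0.2, -0.4, 0.9, 1.1, 1.3, 1.0, -0.5, -0.2, -0.3, 0.2, -0.1, 0.2, 0.0, -1.2, -1.4, 0.9, 1.5, 0.1, 0.6, 1.3, 0.6, 0.8, 0.6, 0.5, -0.2, -0.0, -0.8, -0.5, -1.1, -1.2, -0.5]
cov [6.53566046e-01 4.26344448e-01 1.02319419e-03 4.29767853e-03
 1.34977883e-02 1.17457376e+00]
nose [-70.37067301 127.76117874 181.92031502] [[610.96037341 135.97604961 181.92031502]]
```

>>> carry_out([
  [[-0.016,0.0085,0],[0,0,7.05],1],
  [[-0.016,0.0085,0],[0,0,7.05],1],
  [[-0.016,0.0085,0],[0,0,7.05],1],
  [[-0.016,0.0085,0],[0,0,7.05],1],
  [[-0.0155,0.0086,0],[0,0,7.05],1],
])

```text
time_s: 5.7
ee_pos: [578.8, 143.9, 256.5]
tool_rot: [[-0.0, -0.85, 0.527], [-0.001, 0.527, 0.85], [-1.0, 0.0, -0.001]]
force: [-0.3, 0.3, -0.6]
gripper_width: 22.9
```

>>> carry_out([
  [[0,0,0],[0,0,7.05],1],
  [[0,0,0],[0,0,7.1],1],
  [[0,0,-0.03],[0,0,0],1],
  [[0,0,-0.03],[0,0,0],1],
  [[0,0,0],[0,0,0],1],
])

```text
time_s: 6.12
ee_pos: [575.2, 143.1, 190.6]
tool_rot: [[-0.011, -0.951, 0.309], [-0.002, 0.309, 0.951], [-1.0, 0.01, -0.005]]
force: [-0.9, -0.7, -2.3]
gripper_width: 23.0
```

>>> carry_out([
  [[0,0,0],[0,0,0],1],
])

```text
time_s: 6.2
ee_pos: [577.9, 143.9, 194.9]
tool_rot: [[-0.005, -0.951, 0.309], [-0.001, 0.309, 0.951], [-1.0, 0.005, -0.003]]
force: [0.4, -0.3, -0.2]
gripper_width: 23.1
```

```bash
python3 - <<'E'
from h import *
snap('side','sd1.png');s,_=snap('scene','sc1.png');print(s['ee_pos'],s['tool_rot'],s['force'],s['joint_pos'])
a=cv2.imread('pics/sd1.png');cv2.imwrite('pics/sd1c.png',cv2.resize(a[110:250,130:270],None,fx=4,fy=4,interpolation=cv2.INTER_CUBIC))
a=cv2.imread('pics/sc1.png');cv2.imwrite('pics/sc1c.png',cv2.resize(a[100:240,250:390],None,fx=4,fy=4,interpolation=cv2.INTER_CUBIC))
E
```

```text
[579.79493239 144.45589452 196.81526727] [[-8.62777747e-04 -9.51268098e-01  3.08363844e-01]
 [-3.21770197e-04  3.08364207e-01  9.51268318e-01]
 [-9.99999576e-01  7.21510841e-04 -5.72139499e-04]] [-0.94902285  0.60590568  0.01139504] [ 1.36120369e-01  2.48500543e-01 -1.36831792e-01  1.18636245e+00
 -2.01714511e-04  4.49593298e-01]
```

View pics/sd1c.png

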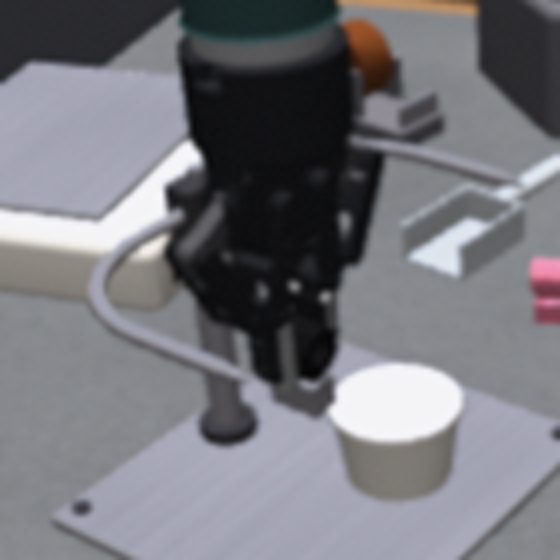

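View pics/sc1c.png

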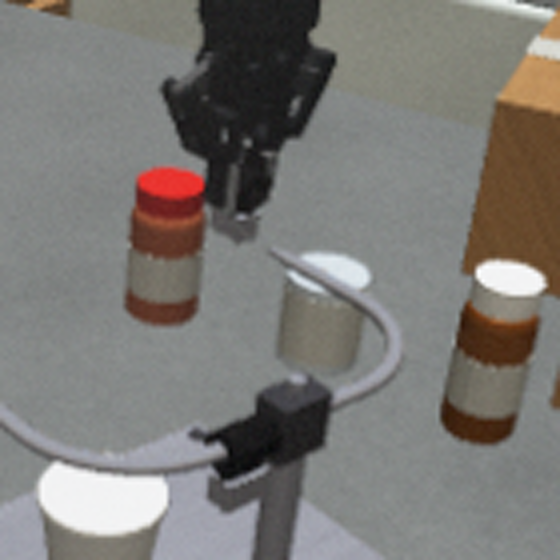

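>>> carry_out([
  [[0,0,-0.012],[0,0,0],1],
  [[0,0,-0.012],[0,0,0],1],
  [[0,0,-0.01],[0,0,0],1],
  [[0,0,0],[0,0,0],1],
  [[0,0,0],[0,0,0],1],
])

```text
time_s: 6.72
ee_pos: [579.3, 145.8, 160.9]
tool_rot: [[-0.003, -0.952, 0.306], [-0.0, 0.306, 0.952], [-1.0, 0.003, -0.001]]
force: [0.9, -0.3, -0.7]
gripper_width: 23.0
```

>>> carry_out([
  [[0,0,0],[0,0,0],1],
  [[0,0,0],[0,0,0],1],
  [[0,0,0],[0,0,0],1],
])

```text
time_s: 6.97
ee_pos: [580.8, 145.9, 162.9]
tool_rot: [[0.001, -0.952, 0.307], [0.0, 0.307, 0.952], [-1.0, -0.001, 0.0]]
force: [0.3, 0.1, -0.5]
gripper_width: 23.1
```

```bash
python3 - <<'E'
from h import *
snap('side','sd2.png');s,_=snap('scene','sc2.png');print(s['ee_pos'],s['tool_rot'],s['force'],s['joint_pos'],s['time_s'])
a=cv2.imread('pics/sd2.png');cv2.imwrite('pics/sd2c.png',cv2.resize(a[160:240,150:240],None,fx=6.5,fy=6.5,interpolation=cv2.INTER_CUBIC))
a=cv2.imread('pics/sc2.png');cv2.imwrite('pics/sc2c.png',cv2.resize(a[130:200,280:360],None,fx=7,fy=7,interpolation=cv2.INTER_CUBIC))
E
```

```text
[580.80682713 145.93900097 162.87636015] [[ 1.06784165e-03 -9.51862963e-01  3.06522036e-01]
 [ 1.56011485e-04  3.06522366e-01  9.51863444e-01]
 [-9.99999418e-01 -9.68618474e-04  4.75818904e-04]] [ 0.07482329 -0.33082827 -0.44321058] [ 1.38255719e-01  2.73144386e-01 -1.79346225e-01  1.11722656e+00
  7.35747382e-06  4.49793015e-01] 7.0167
```

View pics/sd2c.png

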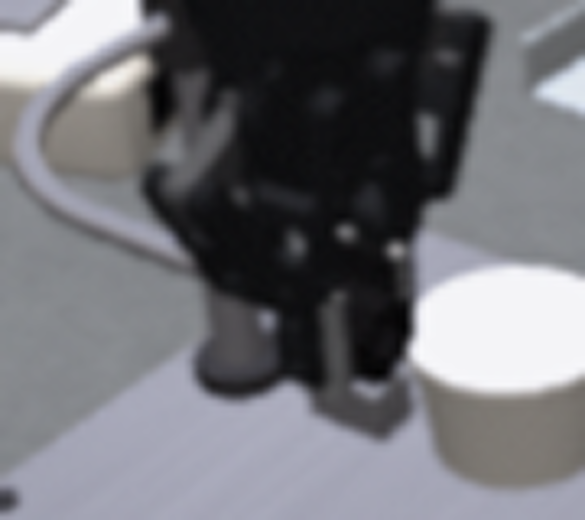

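View pics/sc2c.png

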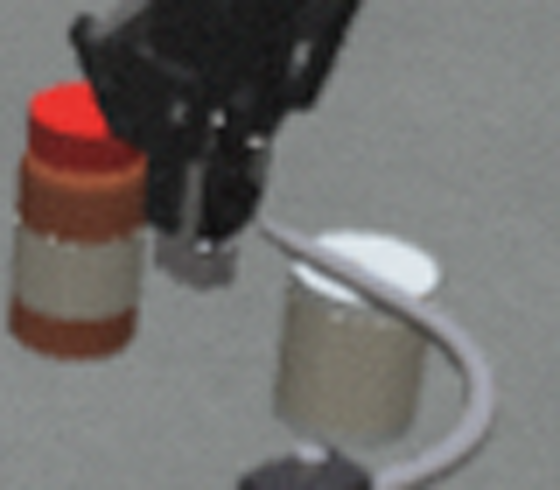

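```bash
cat > chk.py <<'E'
from h import *
s=monitor.observe();Rt=np.array(s['tool_rot'])
def clip(L): L=np.array(L,float); return np.c_[-L[:,2]-16.8,L[:,1]+.7,L[:,0]+.2]@Rt.T+s['ee_pos']
P=clip([[8.5,-15,-37],[-8.5,-15,-37],[8.5,15,-37],[-8.5,15,-37],[0,-17,0]])
print(P[-1])
for n in('scene','side'): print(n,'nose',proj(n,[[610.8,136.1,179.5]]).round(1),'jaws',proj(n,P).round(1).tolist())
E
python3 chk.py
```

```text
[596.29579238 141.12829751 179.63611015]
scene nose [[316.5 161.4]] jaws [[313.0, 169.9], [308.4, 171.6], [305.7, 165.5], [301.1, 167.2], [312.6, 159.0]]
side nose [[190.5 204.2]] jaws [[195.9, 223.7], [201.3, 219.6], [207.2, 228.4], [212.5, 224.2], [196.1, 206.4]]
```

>>> carry_out([
  [[0,0,-0.0016],[0,0,0],1],
  [[0.0057,-0.0018,0],[0,0,0],1],
  [[0.0057,-0.0018,0],[0,0,0],1],
  [[0.0038,-0.0012,0],[0,0,0],1],
  [[0.0038,-0.0012,0],[0,0,0],1],
])

```text
time_s: 7.48
ee_pos: [600.2, 139.5, 160.7]
tool_rot: [[0.0, -0.952, 0.307], [0.0, 0.307, 0.952], [-1.0, -0.0, 0.0]]
force: [-0.4, -0.2, -1.2]
gripper_width: 22.7
```

>>> carry_out([
  [[0.0038,-0.0012,0],[0,0,0],1],
  [[0,0,0],[0,0,0],1],
  [[0,0,0],[0,0,0],1],
])

```text
time_s: 7.73
ee_pos: [603.4, 138.5, 160.6]
tool_rot: [[-0.0, -0.952, 0.307], [0.0, 0.307, 0.952], [-1.0, 0.0, 0.0]]
force: [0.2, 0.5, -1.6]
gripper_width: 22.7
```

```bash
python3 - <<'E'
from h import *
snap('side','sd3.png');s,_=snap('scene','sc3.png');print(s['ee_pos'],s['tool_rot'],s['force'],s['ft_torque'],s['time_s'])
a=cv2.imread('pics/sc3.png');cv2.imwrite('pics/sc3c.png',cv2.resize(a[130:200,280:360],None,fx=7,fy=7,interpolation=cv2.INTER_CUBIC))
a=cv2.imread('pics/sd3.png');cv2.imwrite('pics/sd3c.png',cv2.resize(a[160:240,150:240],None,fx=6.5,fy=6.5,interpolation=cv2.INTER_CUBIC))
E
python3 chk.py
```

```text
[603.10462435 138.56614235 160.59639966] [[-4.22263013e-04 -9.51800917e-01  3.06716214e-01]
 [ 1.98811103e-05  3.06716234e-01  9.51801004e-01]
 [-9.99999911e-01  4.08008219e-04 -1.10592062e-04]] [-0.05983745  1.01961594 -1.26106126] [0.03886841 0.03758535 0.0653301 ] 7.7833
[618.53982777 133.80721948 177.42391652]
scene nose [[316.5 161.4]] jaws [[318.8, 174.2], [314.2, 176.0], [311.2, 169.7], [306.6, 171.3], [318.6, 163.3]]
side nose [[190.5 204.2]] jaws [[187.5, 220.9], [192.9, 216.9], [198.5, 225.5], [203.9, 221.4], [187.6, 203.9]]
```

View pics/sc3c.png

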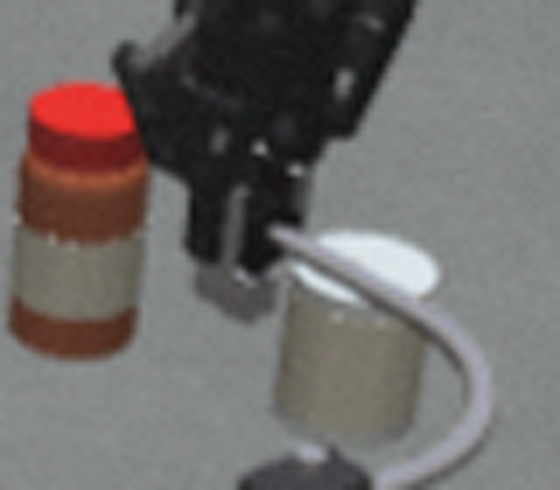

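View pics/sd3c.png

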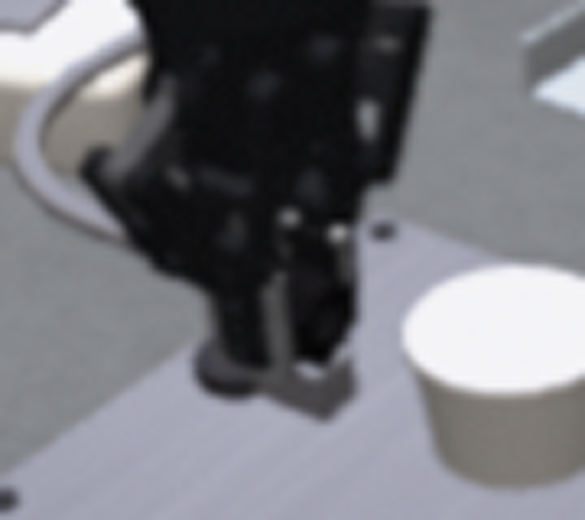

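>>> carry_out([
  [[0.0038,-0.0012,0],[0,0,0],1],
  [[0.0038,-0.0012,0],[0,0,0],1],
  [[0.0038,-0.0012,0],[0,0,0],1],
  [[0,0,0],[0,0,0],1],
])

```text
time_s: 8.17
ee_pos: [615.7, 134.8, 160.8]
tool_rot: [[0.001, -0.952, 0.307], [-0.0, 0.307, 0.952], [-1.0, -0.001, 0.0]]
force: [1.2, -0.5, -0.6]
gripper_width: 22.9
```

>>> carry_out([
  [[0.0029,-0.0009,0],[0,0,0],1],
  [[0.0029,-0.0009,0],[0,0,0],1],
  [[0,0,0],[0,0,0],1],
  [[0,0,0],[0,0,0],1],
])

```text
time_s: 8.5
ee_pos: [620.5, 133.1, 160.7]
tool_rot: [[-0.0, -0.952, 0.307], [0.0, 0.307, 0.952], [-1.0, 0.0, -0.0]]
force: [0.0, -0.1, -1.2]
gripper_width: 22.4
```

```bash
python3 - <<'E'
from h import *
s,_=snap('scene','sc4.png');print(s['ee_pos'],s['tool_rot'],s['force'],s['ft_torque'],s['time_s'])
a=cv2.imread('pics/sc4.png');cv2.imwrite('pics/sc4c.png',cv2.resize(a[130:200,280:360],None,fx=7,fy=7,interpolation=cv2.INTER_CUBIC))
E
```

```text
[620.50598672 133.14263447 160.67341197] [[-5.60895110e-05 -9.51786521e-01  3.06761169e-01]
 [ 6.05155235e-06  3.06761170e-01  9.51786523e-01]
 [-9.99999998e-01  5.52416219e-05 -1.14462980e-05]] [ 0.04450385 -0.059641   -1.24957667] [-0.01897858  0.02082096 -0.03110235] 8.5
```

View pics/sc4c.png

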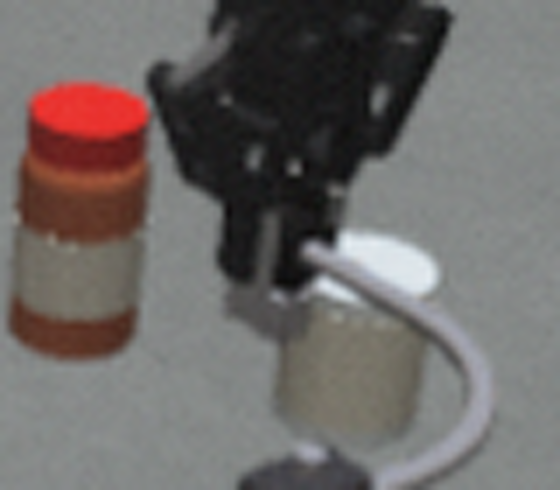

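>>> carry_out([
  [[0.0038,-0.0012,0],[0,0,0],1],
  [[0.0038,-0.0012,0],[0,0,0],1],
  [[0.0038,-0.0012,0],[0,0,0],1],
  [[0,0,0],[0,0,0],1],
])

```text
time_s: 8.88
ee_pos: [632.9, 129.3, 160.8]
tool_rot: [[0.001, -0.952, 0.307], [-0.0, 0.307, 0.952], [-1.0, -0.001, 0.0]]
force: [-0.2, 0.1, -1.7]
gripper_width: 22.8
```

>>> carry_out([
  [[0.0038,-0.0012,0.0001],[0,0,0],1],
  [[0.0038,-0.0012,0.0001],[0,0,0],1],
  [[0.0038,-0.0012,0.0001],[0,0,0],1],
  [[0,0,0],[0,0,0],1],
])

```text
time_s: 9.22
ee_pos: [644.2, 125.7, 161.1]
tool_rot: [[0.001, -0.952, 0.307], [-0.0, 0.307, 0.952], [-1.0, -0.001, 0.0]]
force: [-0.3, 0.3, -1.0]
gripper_width: 23.1
```

>>> carry_out([
  [[0.0038,-0.0012,0.0001],[0,0,0],1],
  [[0.0038,-0.0012,0.0001],[0,0,0],1],
  [[0.0038,-0.0012,0.0001],[0,0,0],1],
  [[0,0,0],[0,0,0],1],
])

```text
time_s: 9.55
ee_pos: [655.6, 122.1, 161.4]
tool_rot: [[0.001, -0.952, 0.307], [-0.0, 0.307, 0.952], [-1.0, -0.001, 0.0]]
force: [-0.7, -0.5, -0.8]
gripper_width: 22.9
```

>>> carry_out([
  [[0.0038,-0.0012,0.0001],[0,0,0],1],
  [[0.0038,-0.0012,0],[0,0,0],1],
  [[0.0038,-0.0012,0],[0,0,0],1],
  [[0,0,0],[0,0,0],1],
])

```text
time_s: 9.88
ee_pos: [666.9, 118.5, 161.4]
tool_rot: [[0.001, -0.952, 0.307], [-0.0, 0.307, 0.952], [-1.0, -0.001, 0.0]]
force: [0.1, 0.5, -0.8]
gripper_width: 23.1
```

>>> carry_out([
  [[0,0,0],[0,0,0],0.3],
  [[0,0,0],[0,0,0],0.2],
  [[0,0,0],[0,0,0],0.2],
  [[0,0,0],[0,0,0],0.2],
])

```text
time_s: 10.22
ee_pos: [665.9, 118.9, 161.6]
tool_rot: [[0.0, -0.952, 0.306], [0.0, 0.306, 0.952], [-1.0, -0.0, 0.0]]
force: [-0.5, -0.1, 0.1]
gripper_width: 34.3
```

```bash
python3 - <<'E'
from h import *
s,_=snap('wrist','w5.png');s,_=snap('scene','sc5.png');print(s['ee_pos'],s['gripper_width'],s['force'],s['ft_torque'],s['time_s'])
a=cv2.imread('pics/sc5.png');cv2.imwrite('pics/sc5c.png',cv2.resize(a[130:210,280:370],None,fx=6.5,fy=6.5,interpolation=cv2.INTER_CUBIC))
E
```

```text
[665.88848746 118.87387431 161.58119735] 33.83301402581429 [-0.61076662 -0.25793691  0.57293076] [-0.02682783 -0.00070941  0.00511855] 10.2667
```

View pics/sc5c.png

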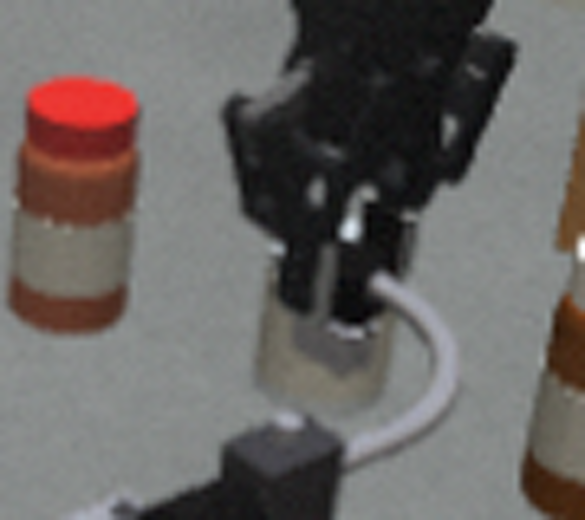

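View pics/w5.png

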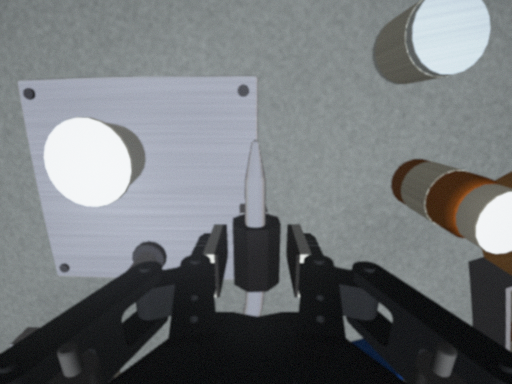

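>>> carry_out([
  [[-0.01,0.0032,0],[0,0,0],0.2],
  [[-0.01,0.0032,0],[0,0,0],0.2],
  [[-0.0105,0.0034,0],[0,0,0],0.2],
  [[0,0,0],[0,0,0],0.4],
  [[0,0,0],[0,0,0],0.6],
])

```text
time_s: 10.73
ee_pos: [634.3, 129.1, 161.6]
tool_rot: [[-0.0, -0.952, 0.306], [-0.0, 0.306, 0.952], [-1.0, 0.0, -0.0]]
force: [0.9, 0.8, -1.0]
gripper_width: 17.1
```

>>> carry_out([
  [[0,0,0],[0,0,0],0.6],
  [[0,0,0],[0,0,0],0.6],
])

```text
time_s: 10.9
ee_pos: [635.8, 128.6, 161.6]
tool_rot: [[0.001, -0.952, 0.307], [-0.0, 0.307, 0.952], [-1.0, -0.001, 0.0]]
force: [-0.3, -0.5, 0.2]
gripper_width: 17.2
```

```bash
python3 - <<'E'
from h import *
s,_=snap('wrist','w6.png');s,_=snap('scene','sc6.png');print(s['ee_pos'],s['gripper_width'],s['force'],s['ft_torque'],s['time_s'])
a=cv2.imread('pics/w6.png');cv2.imwrite('pics/w6c.png',cv2.resize(a[120:330,170:345],None,fx=3.4,fy=2.8,interpolation=cv2.INTER_CUBIC))
a=cv2.imread('pics/sc6.png');cv2.imwrite('pics/sc6c.png',cv2.resize(a[130:210,280:370],None,fx=6.5,fy=6.5,interpolation=cv2.INTER_CUBIC))
E
```

```text
[635.86602882 128.56084622 161.56438108] 17.42454121290706 [ 0.14707605  0.9027528  -0.12424006] [ 0.01614963 -0.02701639 -0.02425172] 10.95
```

View pics/sc6c.png

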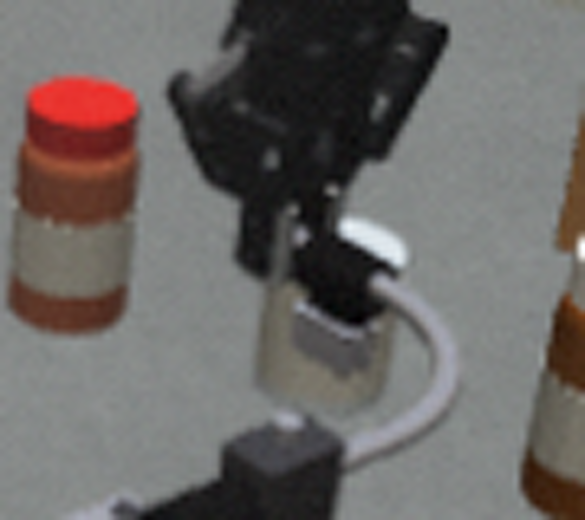

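View pics/w6c.png

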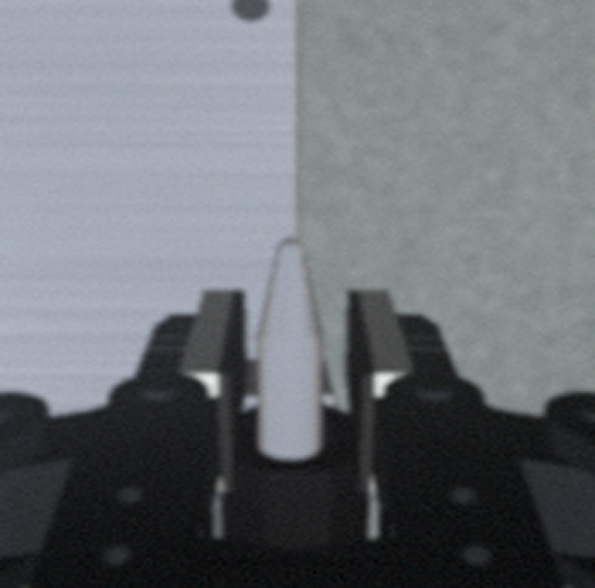

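```bash
cat > plan.py <<'E'
from h import *
P=[637.7,-7.3,-.3178]; A,B=.0073,-.010
def fing(u,lead=0):  # u: arc from bend start (neg on straight)
    if u<0: q=np.array([10+u,129,180.]);h=0
    elif u<75*np.pi/2: t=u/75; q=np.array([10+75*np.sin(t),54+75*np.cos(t),180]);h=-t
    else: q=np.array([85,54-(u-75*np.pi/2),180.]);h=-np.pi/2
    o=np.array([85,18,180.]); q=R.from_euler('yz',[B,A]).apply(q-o)+o
    w=stand(q,P)[0]; psi=np.degrees(h+A+P[2])+90-lead
    return w-[0,0,16.8],psi
if __name__=='__main__':
    s=monitor.observe();e=np.array(s['ee_pos']);Rt=np.array(s['tool_rot']);psi=np.degrees(np.arctan2(Rt[1,2],Rt[0,2]))
    us=np.linspace(-80,120,4001);D=np.array([fing(u)[0] for u in us]);k=np.linalg.norm((D-e)[:,:2],axis=1).argmin()
    d=e-D[k];print('u',us[k],'off toolz',d@Rt[:,2],'tooly',d@Rt[:,1],'dz',d[2],'psi',psi,'tangent psi',fing(us[k])[1],'F',np.round(s['force'],1),e.round(1),s['time_s'])
    import sys
    if len(sys.argv)>1:
        lead=float(sys.argv[2])
        for u in sys.argv[1].split(','):
            w,q=fing(float(u),lead);print(u,np.round(w,1),round(q,1),'delta',np.round(w-e,1),round(q-psi,1))
E
python3 plan.py -20,-10,0,10,20,40,60,80,100,108 0
```

```text
u -53.4 off toolz 0.38691998325778465 tooly -0.02144514901586346 dz -0.43120374042382537 psi 72.13411416342689 tangent psi 72.20966046118794 F [0.  0.8 0.6] [635.9 128.5 161.5] 11.0
-20 [667.5 118.  162.3] 72.2 delta [ 31.7 -10.6   0.8] 0.1
-10 [677.1 114.9 162.4] 72.2 delta [ 41.2 -13.6   0.9] 0.1
0 [686.6 111.8 162.5] 72.2 delta [ 50.7 -16.7   1. ] 0.1
10 [695.9 108.2 162.5] 64.6 delta [ 60.  -20.4   1.1] -7.6
20 [704.6 103.3 162.6] 56.9 delta [ 68.7 -25.2   1.2] -15.2
40 [719.7  90.3 162.8] 41.7 delta [ 83.8 -38.2   1.3] -30.5
60 [730.8  73.7 163. ] 26.4 delta [ 95.  -54.8   1.5] -45.8
80 [737.3  54.9 163.1] 11.1 delta [101.4 -73.7   1.6] -61.0
100 [738.5  35.  163.2] -4.2 delta [102.6 -93.6   1.7] -76.3
108 [737.4  27.  163.2] -10.3 delta [ 101.6 -101.5    1.7] -82.4
```

>>> carry_out([
  [[0.0027,-0.0013,0],[0,0,0],0.62],
  [[0.0029,-0.0009,0],[0,0,0],0.62],
  [[0.0029,-0.0009,0],[0,0,0],0.62],
  [[0.0029,-0.0009,0],[0,0,0],0.62],
  [[0.0029,-0.0009,0.0002],[0,0,0],0.62],
])

```text
time_s: 11.42
ee_pos: [650.0, 123.5, 161.4]
tool_rot: [[-0.001, -0.952, 0.307], [-0.0, 0.307, 0.952], [-1.0, 0.0, -0.0]]
force: [-1.1, -1.3, 0.3]
gripper_width: 16.2
```

>>> carry_out([
  [[0.0029,-0.0009,0],[0,0,0],0.62],
  [[0.0029,-0.0009,0],[0,0,0],0.62],
  [[0.0029,-0.0009,0.0002],[0,0,0],0.62],
  [[0,0,0],[0,0,0],0.62],
])

```text
time_s: 11.75
ee_pos: [659.2, 120.7, 161.8]
tool_rot: [[0.001, -0.952, 0.307], [-0.0, 0.307, 0.952], [-1.0, -0.001, 0.0]]
force: [0.6, -0.0, 0.1]
gripper_width: 16.5
```

```bash
cat > look.py <<'E'
from h import *
import sys
t=sys.argv[1]
s,_=snap('wrist','w%s.png'%t);print(s['gripper_width'],s['force'],s['ft_torque'])
a=cv2.imread('pics/w%s.png'%t);A1=cv2.resize(a[130:330,170:345],None,fx=2.5,fy=2.5,interpolation=cv2.INTER_CUBIC)
s,_=snap('scene','sc%s.png'%t)
a=cv2.imread('pics/sc%s.png'%t);A2=cv2.resize(a[140:230,290:360],None,fx=5,fy=500/90,interpolation=cv2.INTER_CUBIC)
cv2.imwrite('pics/l%s.png'%t,np.hstack([A1,A2]))
E
python3 look.py 7; python3 plan.py -25,-15,-5 0
```

```text
16.502879821988685 [ 0.64964045 -0.02102032  0.10803337] [-0.04122097  0.06050264  0.02818518]
u -29.199999999999996 off toolz 0.19871700850897195 tooly -0.0170666734954916 dz -0.2975967120441112 psi 72.13689981776214 tangent psi 72.20966046118794 F [-0.5 -0.7  0. ] [658.8 120.9 161.9] 11.85
-25 [662.8 119.5 162.2] 72.2 delta [ 3.9 -1.5  0.3] 0.1
-15 [672.3 116.4 162.3] 72.2 delta [13.4 -4.5  0.4] 0.1
-5 [681.8 113.4 162.4] 72.2 delta [23.  -7.6  0.5] 0.1
```

View pics/l7.png

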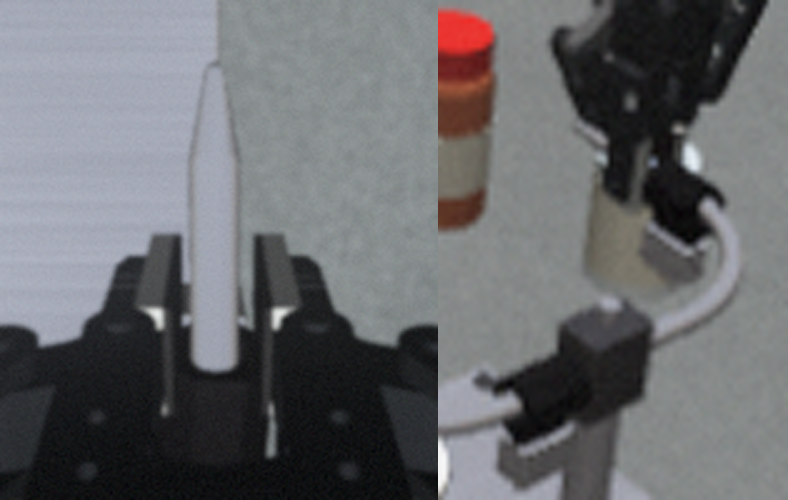

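>>> carry_out([
  [[0.0024,-0.0009,0],[0,0,0],0.62],
  [[0.0024,-0.0008,0],[0,0,0],0.62],
  [[0.0024,-0.0008,0.0003],[0,0,0],0.62],
  [[0.0024,-0.0008,0],[0,0,0],0.62],
  [[0,0,0],[0,0,0],0.62],
])

```text
time_s: 12.27
ee_pos: [668.6, 117.6, 162.1]
tool_rot: [[0.0, -0.952, 0.307], [0.0, 0.307, 0.952], [-1.0, -0.0, 0.0]]
force: [-0.5, -0.7, -0.7]
gripper_width: 16.3
```

>>> carry_out([
  [[0.0024,-0.0008,0],[0,0,-1],0.62],
  [[0.0024,-0.0008,0],[0,0,-1],0.62],
  [[0.0024,-0.0008,0],[0,0,-1],0.62],
  [[0.0024,-0.0008,0],[0,0,-1],0.62],
  [[0,0,0],[0,0,0],0.62],
])

```text
time_s: 12.68
ee_pos: [678.3, 114.3, 162.1]
tool_rot: [[0.001, -0.928, 0.373], [-0.0, 0.373, 0.928], [-1.0, -0.001, 0.0]]
force: [-0.3, 0.6, 0.2]
gripper_width: 16.2
```

```bash
python3 look.py 8; python3 plan.py 0,5,10,15,20 6
```

```text
16.181477498000792 [-0.3163745   0.57284798  0.17475745] [0.10491674 0.06108553 0.01560269]
u -8.700000000000003 off toolz -0.19775409872584276 tooly 0.004056530199523761 dz -0.13765642122871213 psi 68.13553713006628 tangent psi 72.20966046118794 F [-0.6  0.5 -0.8] [678.2 114.3 162.2] 12.7833
0 [686.6 111.8 162.5] 66.2 delta [ 8.4 -2.5  0.2] -1.9
5 [691.3 110.2 162.5] 62.4 delta [13.1 -4.2  0.3] -5.7
10 [695.9 108.2 162.5] 58.6 delta [17.7 -6.2  0.3] -9.6
15 [700.3 105.9 162.6] 54.8 delta [22.1 -8.5  0.4] -13.4
20 [704.6 103.3 162.6] 50.9 delta [ 26.4 -11.    0.4] -17.2
```

View pics/l8.png

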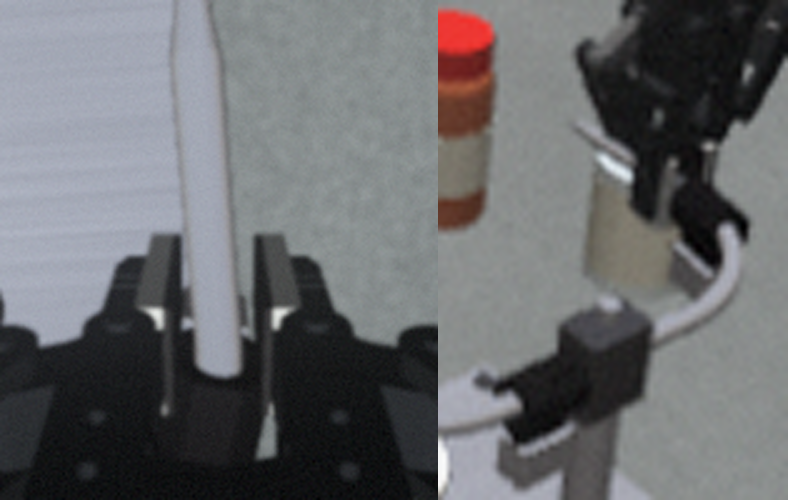

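>>> carry_out([
  [[0.0028,-0.0008,0],[0,0,-0.6],0.62],
  [[0.0028,-0.0008,0.0001],[0,0,-0.6],0.62],
  [[0.0028,-0.0009,0.0001],[0,0,-0.7],0.62],
  [[0.0024,-0.0008,0],[0,0,-1.9],0.62],
  [[0.0023,-0.0009,0],[0,0,-1.9],0.62],
])

```text
time_s: 13.2
ee_pos: [691.2, 110.2, 162.3]
tool_rot: [[0.0, -0.886, 0.465], [-0.0, 0.465, 0.886], [-1.0, -0.0, 0.0]]
force: [-0.9, 1.2, 0.5]
gripper_width: 16.3
```

>>> carry_out([
  [[0.0023,-0.001,0],[0,0,-1.9],0.62],
  [[0.0023,-0.001,0],[0,0,-1.9],0.62],
  [[0,0,0],[0,0,0],0.62],
])

```text
time_s: 13.45
ee_pos: [696.2, 107.9, 162.4]
tool_rot: [[0.001, -0.853, 0.522], [-0.0, 0.522, 0.853], [-1.0, -0.001, 0.0]]
force: [-1.5, -0.2, -0.6]
gripper_width: 16.4
```

```bash
python3 look.py 9; python3 plan.py 15,20,25,30,35,40 6
```

```text
16.389168890524587 [-1.5165303  -0.23365504 -0.55343678] [ 0.06460888  0.04800448 -0.0188072 ]
u 10.150000000000006 off toolz -0.10278596644370072 tooly -0.0028926671790353397 dz -0.12576155166902936 psi 58.65971472956977 tangent psi 64.4556316337508 F [-1.4 -0.8  0.5] [695.9 108.  162.4] 13.55
15 [700.3 105.9 162.6] 54.8 delta [ 4.4 -2.1  0.2] -3.9
20 [704.6 103.3 162.6] 50.9 delta [ 8.6 -4.7  0.2] -7.7
25 [708.7 100.4 162.7] 47.1 delta [12.7 -7.6  0.3] -11.5
30 [712.6  97.3 162.7] 43.3 delta [ 16.6 -10.7   0.3] -15.4
35 [716.3  93.9 162.8] 39.5 delta [ 20.3 -14.1   0.4] -19.2
40 [719.7  90.3 162.8] 35.7 delta [ 23.7 -17.7   0.4] -23.0
```

View pics/l9.png

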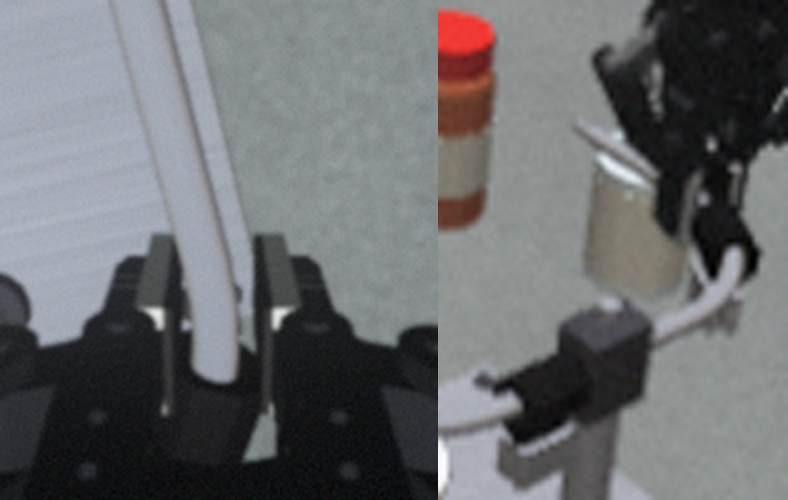

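>>> carry_out([
  [[0.0022,-0.001,0.0001],[0,0,-1.8],0.62],
  [[0.0022,-0.0011,0.0001],[0,0,-1.8],0.62],
  [[0.0021,-0.0013,0],[0,0,-1.8],0.62],
  [[0.0021,-0.0013,0],[0,0,-1.8],0.62],
  [[0,0,0],[0,0,0],0.62],
])

```text
time_s: 13.97
ee_pos: [704.2, 103.4, 162.6]
tool_rot: [[0.0, -0.782, 0.623], [-0.0, 0.623, 0.782], [-1.0, -0.0, 0.0]]
force: [-0.4, -0.2, 0.9]
gripper_width: 16.1
```

>>> carry_out([
  [[0.0021,-0.0014,0],[0,0,-1.8],0.62],
  [[0.0021,-0.0015,0.0001],[0,0,-1.8],0.62],
  [[0.002,-0.0015,0],[0,0,-1.8],0.62],
  [[0.0019,-0.0016,0],[0,0,-1.9],0.62],
  [[0,0,0],[0,0,0],0.62],
])

```text
time_s: 14.38
ee_pos: [712.2, 97.4, 162.6]
tool_rot: [[0.0, -0.697, 0.717], [-0.0, 0.717, 0.697], [-1.0, -0.0, -0.0]]
force: [-1.0, -0.2, -0.3]
gripper_width: 16.2
```

```bash
python3 look.py 10; python3 plan.py 35,40,45,50,55,60 5
```

```text
16.228635978196454 [-0.95241775 -0.18199025 -0.2513399 ] [ 0.071458    0.1094552  -0.01112136]
u 29.5 off toolz -0.13575229437311295 tooly 0.0028558543980926644 dz -0.049547419258146874 psi 44.225435961070055 tangent psi 49.67332051937556 F [-1.3  0.1  0.2] [712.1  97.5 162.7] 14.4833
35 [716.3  93.9 162.8] 40.5 delta [ 4.2 -3.6  0.1] -3.8
40 [719.7  90.3 162.8] 36.7 delta [ 7.6 -7.2  0.1] -7.6
45 [722.9  86.4 162.9] 32.8 delta [ 10.8 -11.1   0.2] -11.4
50 [725.8  82.4 162.9] 29.0 delta [ 13.7 -15.1   0.2] -15.2
55 [728.5  78.1 163. ] 25.2 delta [ 16.4 -19.4   0.3] -19.0
60 [730.8  73.7 163. ] 21.4 delta [ 18.8 -23.8   0.3] -22.9
```

View pics/l10.png

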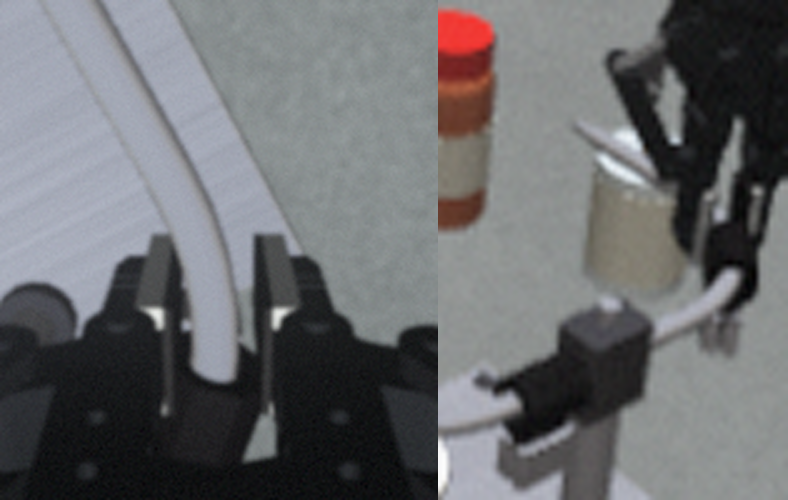

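>>> carry_out([
  [[0.0021,-0.0018,0],[0,0,-1.8],0.62],
  [[0.0021,-0.0018,0],[0,0,-1.8],0.62],
  [[0.0017,-0.0018,0],[0,0,-1.9],0.62],
  [[0.0017,-0.0018,0],[0,0,-1.9],0.62],
  [[0,0,0],[0,0,0],0.62],
])

```text
time_s: 14.9
ee_pos: [719.7, 90.3, 162.6]
tool_rot: [[-0.0, -0.599, 0.801], [-0.0, 0.801, 0.599], [-1.0, -0.0, -0.0]]
force: [-0.6, 0.6, -0.1]
gripper_width: 16.0
```

>>> carry_out([
  [[0.0016,-0.0019,0],[0,0,-1.8],0.62],
  [[0.0016,-0.002,0],[0,0,-1.8],0.62],
  [[0.0015,-0.002,0],[0,0,-1.9],0.62],
  [[0.0014,-0.002,0],[0,0,-1.9],0.62],
  [[0,0,0],[0,0,0],0.62],
])

```text
time_s: 15.32
ee_pos: [725.7, 82.4, 162.6]
tool_rot: [[0.0, -0.491, 0.871], [-0.0, 0.871, 0.491], [-1.0, -0.0, -0.0]]
force: [-0.6, 0.4, 0.3]
gripper_width: 16.3
```

```bash
python3 look.py 11; python3 plan.py 55,60,65,70,75,80 4
```

```text
16.315005247296416 [-0.55738545  0.35001095  0.2582847 ] [0.10201854 0.05497853 0.01231126]
u 49.849999999999994 off toolz 0.029451125620222365 tooly 0.005030125918802848 dz -0.24747495718315804 psi 29.44566535076109 tangent psi 34.12706567815922 F [ 0.8 -0.3 -0.3] [725.8  82.5 162.7] 15.4167
55 [728.5  78.1 163. ] 26.2 delta [ 2.7 -4.4  0.3] -3.3
60 [730.8  73.7 163. ] 22.4 delta [ 5.1 -8.8  0.3] -7.1
65 [732.9  69.2 163. ] 18.6 delta [  7.2 -13.3   0.4] -10.9
70 [734.7  64.5 163.1] 14.7 delta [  8.9 -18.    0.4] -14.7
75 [736.1  59.7 163.1] 10.9 delta [ 10.4 -22.8   0.4] -18.5
80 [737.3  54.9 163.1] 7.1 delta [ 11.5 -27.7   0.4] -22.4
```

View pics/l11.png

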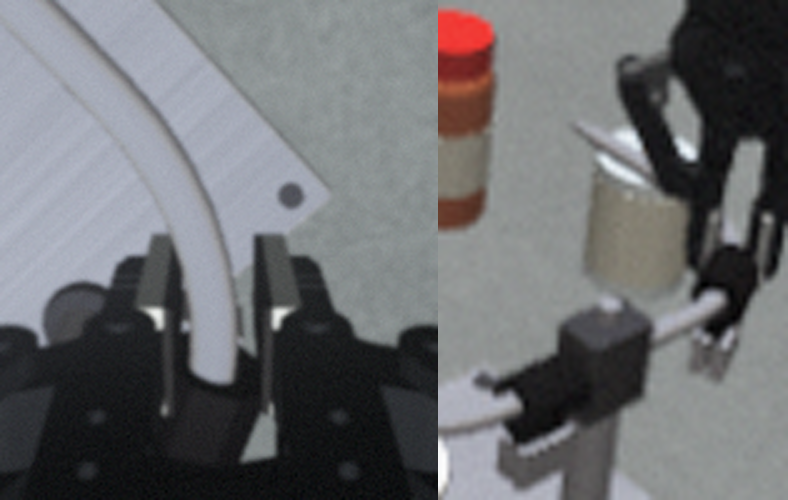

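>>> carry_out([
  [[0.001,-0.0024,0.0002],[0,0,-1.7],0.62],
  [[0.0013,-0.0022,0],[0,0,-1.7],0.62],
  [[0.0012,-0.0022,0],[0,0,-1.9],0.62],
  [[0.0012,-0.0022,0],[0,0,-1.9],0.62],
  [[0,0,0],[0,0,0],0.62],
])

```text
time_s: 15.83
ee_pos: [730.6, 73.5, 162.9]
tool_rot: [[0.0, -0.378, 0.926], [0.0, 0.926, 0.378], [-1.0, -0.0, 0.0]]
force: [-1.2, 0.1, -0.3]
gripper_width: 16.3
```

>>> carry_out([
  [[0.0011,-0.0023,0],[0,0,-1.9],0.62],
  [[0.001,-0.0023,0],[0,0,-1.9],0.62],
  [[0.0009,-0.0023,0],[0,0,-1.9],0.62],
  [[0.0009,-0.0024,0],[0,0,-1.9],0.62],
  [[0,0,0],[0,0,0],0.62],
])

```text
time_s: 16.25
ee_pos: [734.5, 64.1, 162.9]
tool_rot: [[0.0, -0.252, 0.968], [-0.0, 0.968, 0.252], [-1.0, -0.0, 0.0]]
force: [0.3, 0.0, 0.3]
gripper_width: 16.3
```

```bash
python3 look.py 12; python3 plan.py 75,80,85,90,95,100,105,108 4
```

```text
16.26544862580005 [0.2810219  0.02372062 0.25686302] [ 0.04280859  0.04638203 -0.00628751]
u 70.15 off toolz -0.36717977926595796 tooly -0.037238712218606744 dz -0.15870844806929085 psi 14.654815247579473 tangent psi 18.61900802328492 F [ 1.1 -0.3 -0.3] [734.4  64.2 162.9] 16.35
75 [736.1  59.7 163.1] 10.9 delta [ 1.7 -4.5  0.2] -3.7
80 [737.3  54.9 163.1] 7.1 delta [ 2.9 -9.4  0.2] -7.6
85 [738.1  49.9 163.1] 3.3 delta [  3.7 -14.3   0.2] -11.4
90 [738.5  45.  163.1] -0.5 delta [  4.1 -19.3   0.3] -15.2
95 [738.7  40.  163.2] -4.4 delta [  4.3 -24.3   0.3] -19.0
100 [738.5  35.  163.2] -8.2 delta [  4.1 -29.3   0.3] -22.8
105 [737.9  30.  163.2] -12.0 delta [  3.5 -34.3   0.3] -26.7
108 [737.4  27.  163.2] -14.3 delta [  3.1 -37.2   0.3] -29.0
```

View pics/l12.png

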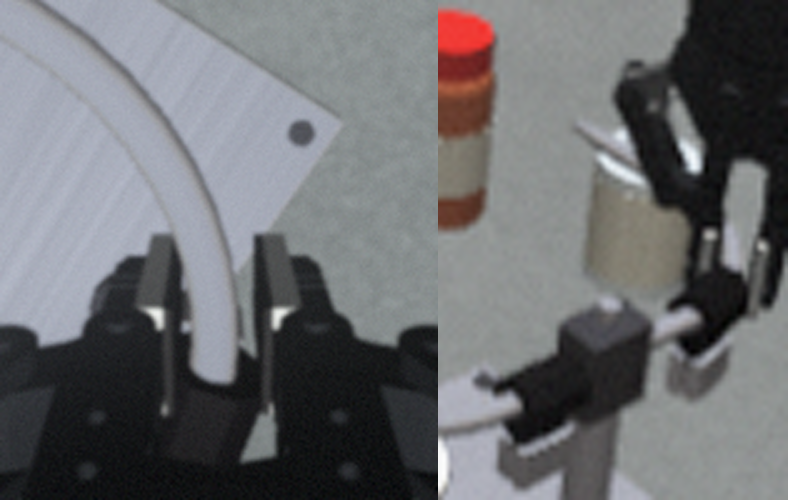

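>>> carry_out([
  [[0.0007,-0.0023,0.0001],[0,0,-1.9],0.62],
  [[0.0007,-0.0024,0.0001],[0,0,-1.9],0.62],
  [[0.0006,-0.0024,0],[0,0,-1.9],0.62],
  [[0.0006,-0.0025,0],[0,0,-1.9],0.62],
  [[0,0,0],[0,0,0],0.62],
])

```text
time_s: 16.77
ee_pos: [737.0, 54.5, 163.1]
tool_rot: [[0.0, -0.122, 0.993], [-0.0, 0.993, 0.122], [-1.0, -0.0, 0.0]]
force: [-1.2, 0.4, 1.0]
gripper_width: 16.6
```

>>> carry_out([
  [[0.0004,-0.0025,0],[0,0,-1.9],0.62],
  [[0.0004,-0.0025,0],[0,0,-1.9],0.62],
  [[0.0002,-0.0025,0],[0,0,-1.9],0.62],
  [[0.0002,-0.0025,0],[0,0,-1.9],0.62],
  [[0,0,0],[0,0,0],0.62],
])

```text
time_s: 17.18
ee_pos: [738.1, 44.5, 163.1]
tool_rot: [[0.0, 0.01, 1.0], [-0.0, 1.0, -0.01], [-1.0, -0.0, 0.0]]
force: [-0.5, 0.2, 0.6]
gripper_width: 16.2
```

```bash
python3 look.py 13; python3 plan.py 95,100,105,108 4
```

```text
16.2057713321746 [-0.45146443  0.1606977   0.56328144] [0.03987072 0.03490123 0.01567658]
u 90.30000000000001 off toolz -0.41074853010177315 tooly -0.036282086424467945 dz -0.11689579537443251 psi -0.5453216837430825 tangent psi 3.225541927436808 F [ 0.1  0.3 -0.1] [738.1  44.6 163. ] 17.2833
95 [738.7  40.  163.2] -4.4 delta [ 0.5 -4.7  0.1] -3.8
100 [738.5  35.  163.2] -8.2 delta [ 0.3 -9.7  0.1] -7.6
105 [737.9  30.  163.2] -12.0 delta [ -0.2 -14.6   0.2] -11.5
108 [737.4  27.  163.2] -14.3 delta [ -0.7 -17.6   0.2] -13.8
```

View pics/l13.png

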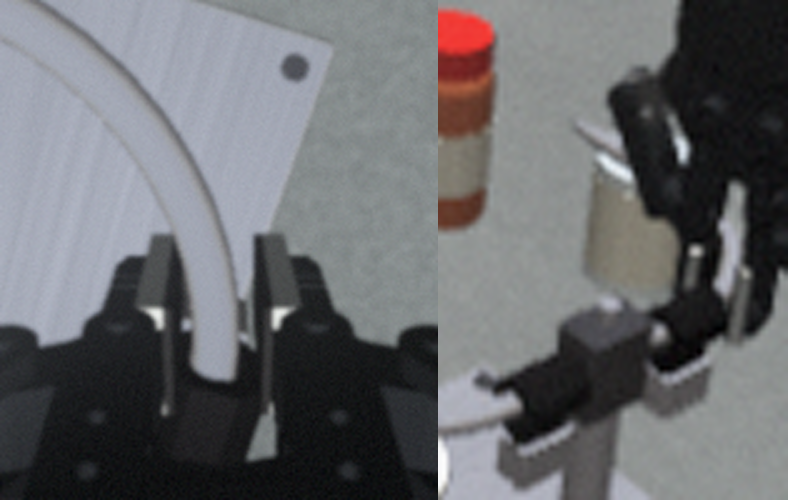

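>>> carry_out([
  [[0.0001,-0.0024,0],[0,0,-1.9],0.62],
  [[0.0001,-0.0024,0],[0,0,-1.9],0.62],
  [[0,-0.0024,0],[0,0,-1.9],0.62],
  [[0,-0.0024,0],[0,0,-1.9],0.62],
  [[0,0,0],[0,0,0],0.62],
])

```text
time_s: 17.7
ee_pos: [738.3, 35.0, 163.0]
tool_rot: [[-0.0, 0.143, 0.99], [0.0, 0.99, -0.143], [-1.0, 0.0, -0.0]]
force: [-0.4, -0.8, 0.0]
gripper_width: 16.3
```

```bash
python3 look.py 14; python3 plan.py 105,108 4
```

```text
16.26378134880366 [-0.36935719 -0.77759442  0.02509371] [-0.00054401  0.04515675 -0.03098779]
u 99.9 off toolz -0.11370346881305309 tooly 0.001481388152641206 dz -0.14335954674021423 psi -8.157221446385048 tangent psi -4.108317850237725 F [-0.5 -0.1 -1.1] [738.3  35.1 163. ] 17.8
105 [737.9  30.  163.2] -12.0 delta [-0.4 -5.1  0.2] -3.8
108 [737.4  27.  163.2] -14.3 delta [-0.9 -8.   0.2] -6.1
```

View pics/l14.png

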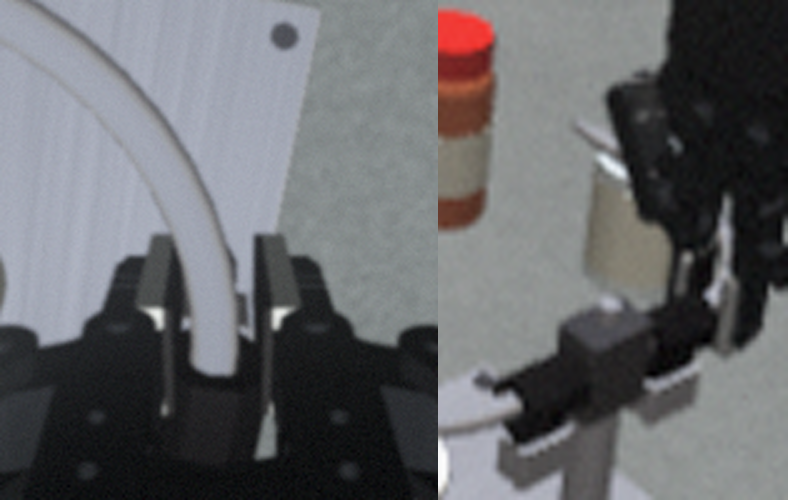

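>>> carry_out([
  [[-0.0001,-0.0015,0],[0,0,-1.2],0.62],
  [[-0.0001,-0.0015,0],[0,0,-1.2],0.62],
  [[-0.0002,-0.0015,0],[0,0,-1.2],0.62],
  [[0,0,0],[0,0,0],0.62],
])

```text
time_s: 18.13
ee_pos: [737.9, 30.3, 163.0]
tool_rot: [[-0.0, 0.207, 0.978], [-0.0, 0.978, -0.207], [-1.0, -0.0, -0.0]]
force: [0.1, 0.7, -0.2]
gripper_width: 16.3
```

>>> carry_out([
  [[-0.0002,-0.001,0],[0,0,-0.8],0.62],
  [[0,0,0],[0,0,0],0.62],
])

```text
time_s: 18.3
ee_pos: [737.7, 29.4, 163.0]
tool_rot: [[-0.0, 0.22, 0.976], [-0.0, 0.976, -0.22], [-1.0, -0.0, -0.0]]
force: [-0.6, 0.0, 0.5]
gripper_width: 16.0
```

```bash
python3 look.py 15; python3 plan.py 105,108 4
```

```text
16.011985605471228 [-0.58120612  0.02464028  0.45669448] [ 0.09681533 -0.00441786  0.02004203]
u 105.60000000000002 off toolz -0.11037995818661853 tooly -0.027415934462127867 dz -0.2002741718278287 psi -12.658206340586318 tangent psi -8.462797093231998 F [-0.1  0.7  0.2] [737.7  29.4 163. ] 18.4
105 [737.9  30.  163.2] -12.0 delta [0.2 0.6 0.2] 0.7
108 [737.4  27.  163.2] -14.3 delta [-0.3 -2.4  0.2] -1.6
```

View pics/l15.png

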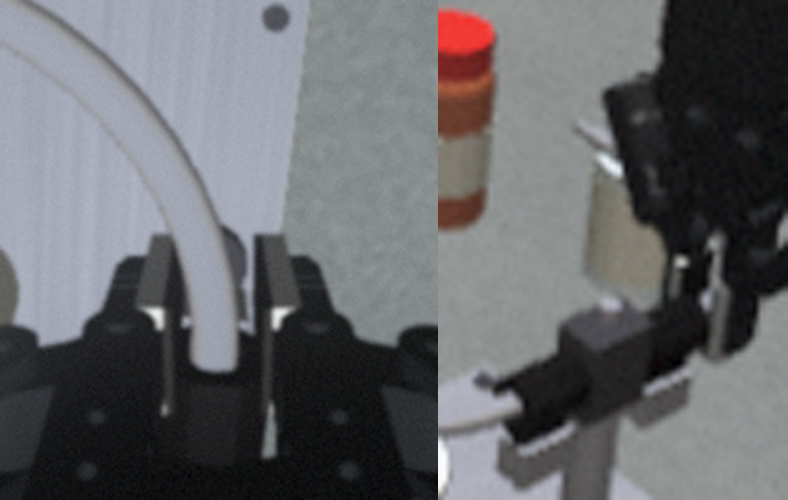

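>>> carry_out([
  [[-0.0001,-0.0007,0],[0,0,-0.7],0.62],
  [[0,0,0],[0,0,0],0.62],
  [[-0.0001,-0.0007,0],[0,0,-0.7],0.62],
  [[0,0,0],[0,0,0],0.62],
])

```text
time_s: 18.73
ee_pos: [737.6, 28.1, 163.1]
tool_rot: [[0.0, 0.243, 0.97], [0.0, 0.97, -0.243], [-1.0, 0.0, 0.0]]
force: [0.2, 1.4, -0.8]
gripper_width: 16.1
```

>>> carry_out([
  [[-0.0001,-0.0007,0],[0,0,-0.7],0.62],
  [[0,0,0],[0,0,0],0.62],
  [[0,0,0],[0,0,0],0.62],
])

```text
time_s: 18.98
ee_pos: [737.5, 27.3, 163.0]
tool_rot: [[0.0, 0.255, 0.967], [-0.0, 0.967, -0.255], [-1.0, -0.0, 0.0]]
force: [0.1, 0.2, -0.6]
gripper_width: 16.1
```

>>> carry_out([
  [[-0.0001,-0.0005,0],[0,0,-0.5],0.62],
  [[0,0,0],[0,0,0],0.62],
  [[0,0,0],[0,0,0],0.62],
])

```text
time_s: 19.23
ee_pos: [737.3, 26.9, 163.0]
tool_rot: [[0.0, 0.263, 0.965], [-0.0, 0.965, -0.263], [-1.0, -0.0, 0.0]]
force: [-0.8, 0.3, 0.2]
gripper_width: 15.9
```

>>> carry_out([
  [[-0.0001,-0.0005,0],[0,0,-0.5],0.62],
  [[0,0,0],[0,0,0],0.62],
  [[0,0,0],[0,0,0],0.62],
])

```text
time_s: 19.48
ee_pos: [737.2, 26.4, 163.0]
tool_rot: [[0.0, 0.272, 0.962], [-0.0, 0.962, -0.272], [-1.0, -0.0, 0.0]]
force: [-0.4, -0.0, 0.7]
gripper_width: 16.3
```

```bash
python3 look.py 16; python3 plan.py 105,108 4
```

```text
16.298403195114467 [-0.36794911 -0.01477611  0.71873732] [0.13830987 0.09207855 0.00531853]
u 108.65 off toolz -0.08284081169476722 tooly -0.0009426938737398103 dz -0.19263577219015815 psi -15.75276246004212 tangent psi -10.792825460097319 F [ 0.1  1.1 -0.4] [737.2  26.4 163. ] 19.5833
105 [737.9  30.  163.2] -12.0 delta [0.7 3.6 0.2] 3.7
108 [737.4  27.  163.2] -14.3 delta [0.2 0.6 0.2] 1.5
```

View pics/l16.png

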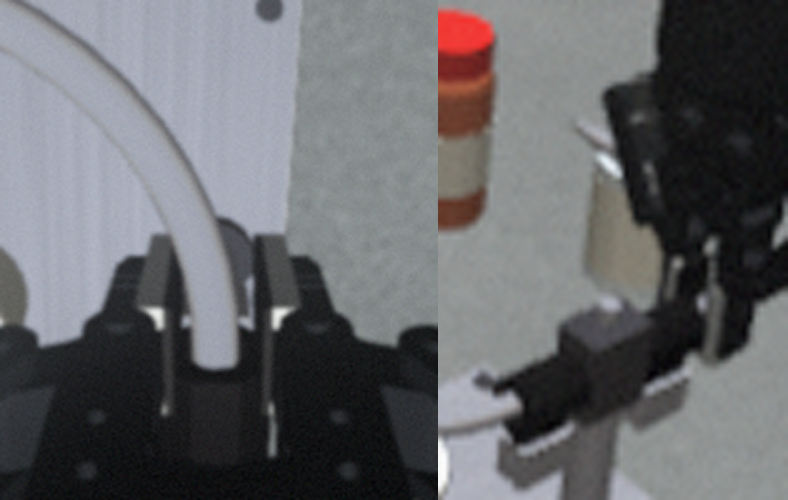

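>>> carry_out([
  [[-0.0001,-0.0006,0],[0,0,-0.5],0.62],
  [[0,0,0],[0,0,0],0.62],
  [[0,0,0],[0,0,0],0.62],
])

```text
time_s: 19.83
ee_pos: [737.2, 25.9, 163.0]
tool_rot: [[0.0, 0.28, 0.96], [0.0, 0.96, -0.28], [-1.0, 0.0, -0.0]]
force: [-0.1, 0.7, 0.8]
gripper_width: 16.7
```

>>> carry_out([
  [[-0.0001,-0.0006,0],[0,0,-0.5],0.62],
  [[0,0,0],[0,0,0],0.62],
  [[0,0,0],[0,0,0],0.62],
])

```text
time_s: 20.08
ee_pos: [737.2, 25.7, 163.1]
tool_rot: [[0.001, 0.288, 0.958], [0.001, 0.958, -0.288], [-1.0, 0.001, 0.0]]
force: [0.2, 2.7, 0.4]
gripper_width: 16.3
```

>>> carry_out([
  [[-0.0002,-0.0006,0],[0,0,-0.5],0.62],
  [[0,0,0],[0,0,0],0.62],
  [[0,0,0],[0,0,0],0.62],
])

```text
time_s: 20.33
ee_pos: [737.4, 25.5, 163.2]
tool_rot: [[0.001, 0.296, 0.955], [0.002, 0.955, -0.296], [-1.0, 0.002, 0.001]]
force: [0.9, 5.1, 0.8]
gripper_width: 16.4
```

```bash
python3 look.py 17; python3 plan.py 105,108 4
```

```text
16.447062323375956 [0.88160435 5.08255529 0.76478188] [ 0.9985395  -0.33390674 -0.01293888]
u 109.55000000000001 off toolz 0.20392348612101852 tooly 0.04321933291719172 dz 0.06812945736734832 psi -17.22045276062757 tangent psi -11.480374814254318 F [2.5 5.6 0.7] [737.4  25.5 163.3] 20.4333
105 [737.9  30.  163.2] -12.0 delta [ 0.6  4.5 -0.1] 5.2
108 [737.4  27.  163.2] -14.3 delta [ 0.1  1.5 -0.1] 2.9
```

View pics/l17.png

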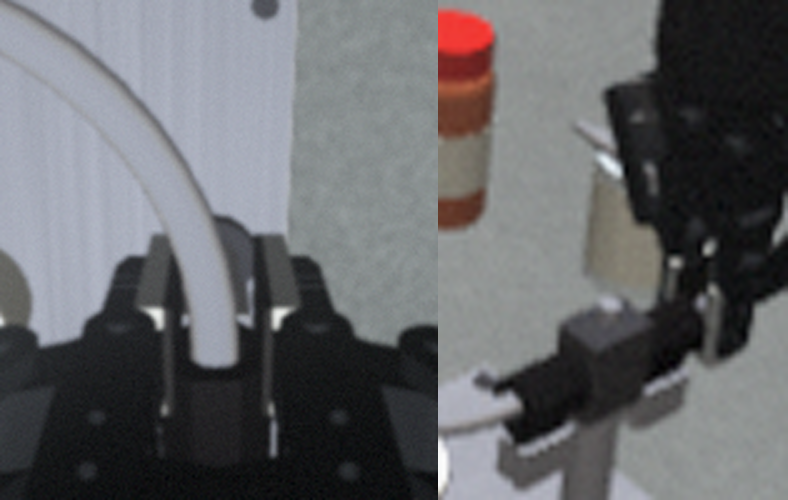

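>>> carry_out([
  [[0.0002,0.0012,0],[0,0,0],0.62],
  [[0.0002,0.0015,0],[0,0,1],0.6],
  [[0.0004,0.002,0],[0,0,1],0.55],
  [[0,0,0],[0,0,0],0.5],
  [[0,0,0],[0,0,0],0.5],
])

```text
time_s: 20.85
ee_pos: [737.4, 28.9, 162.8]
tool_rot: [[-0.001, 0.263, 0.965], [-0.001, 0.965, -0.263], [-1.0, -0.001, -0.0]]
force: [0.7, -0.5, -0.3]
gripper_width: 21.5
```

```bash
python3 look.py 18; python3 plan.py
```

```text
21.493607980342993 [ 0.69549306 -0.46841346 -0.28895884] [ 0.02968723 -0.00188144 -0.00889379]
u 106.10000000000002 off toolz -0.30566579439299557 tooly -0.0137996525231742 dz -0.32302643870951897 psi -15.271939381435752 tangent psi -8.844768956652544 F [-0.2  1.1  0.1] [737.5  29.  162.9] 20.95
```

View pics/l18.png

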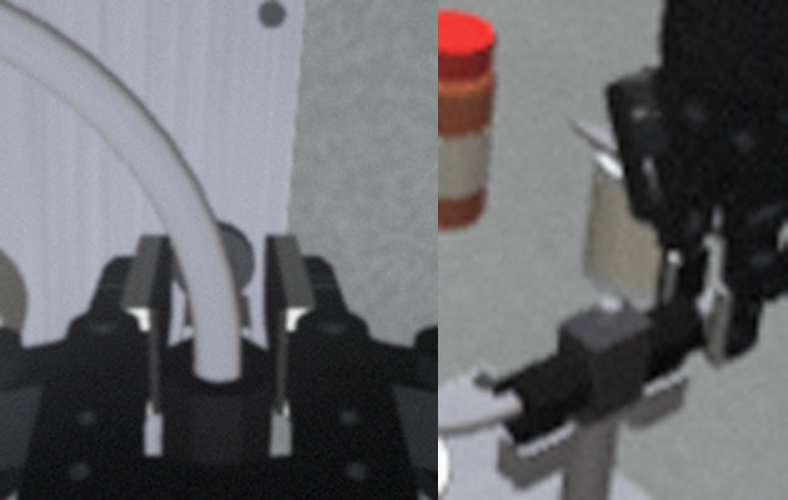

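Fingers are clear, the clip stayed at the block. Lift straight up.

>>> carry_out([
  [[0,0.001,0.003],[0,0,0],0.5],
  [[0,0,0.008],[0,0,0],0.5],
  [[0,0,0.015],[0,0,0],0.5],
  [[0,0,0.03],[0,0,0],0.5],
  [[0,0,0.03],[0,0,0],0.5],
])

```text
time_s: 21.37
ee_pos: [736.6, 30.3, 249.0]
tool_rot: [[-0.003, 0.263, 0.965], [-0.0, 0.965, -0.263], [-1.0, -0.001, -0.003]]
force: [0.5, -0.2, 0.4]
gripper_width: 21.3
```

>>> carry_out([
  [[-0.01,-0.02,0.03],[0,0,0],0.5],
  [[-0.01,-0.03,0.02],[0,0,0],0.5],
  [[-0.01,-0.03,0.01],[0,0,0],0.5],
  [[0,0,0],[0,0,0],0.5],
  [[0,0,0],[0,0,0],0.5],
])

```text
time_s: 21.78
ee_pos: [708.0, -51.4, 311.6]
tool_rot: [[0.004, 0.266, 0.964], [-0.001, 0.964, -0.266], [-1.0, 0.0, 0.004]]
force: [-0.9, 0.2, -0.3]
gripper_width: 21.2
```

```bash
python3 - <<'E'
from h import *
s,_=snap('wrist','f1.png');print(s['ee_pos'],s['force'],s['time_s']);snap('scene','f2.png');snap('side','f3.png')
import pickle;pickle.dump(s,open('f1.pkl','wb'))
a=cv2.imread('pics/f2.png')[140:240,280:370];b=cv2.imread('pics/f3.png')[120:220,130:220]
cv2.imwrite('pics/f23.png',np.hstack([cv2.resize(x,None,fx=4.4,fy=4.4,interpolation=cv2.INTER_CUBIC) for x in(a,b)]))
E
```

```text
[708.00583646 -51.41589143 311.61117188] [-0.86547229  0.18914901 -0.28457647] 21.7833
```

View pics/f1.png

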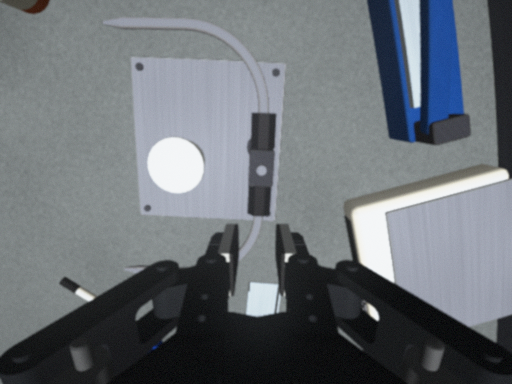

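View pics/f23.png

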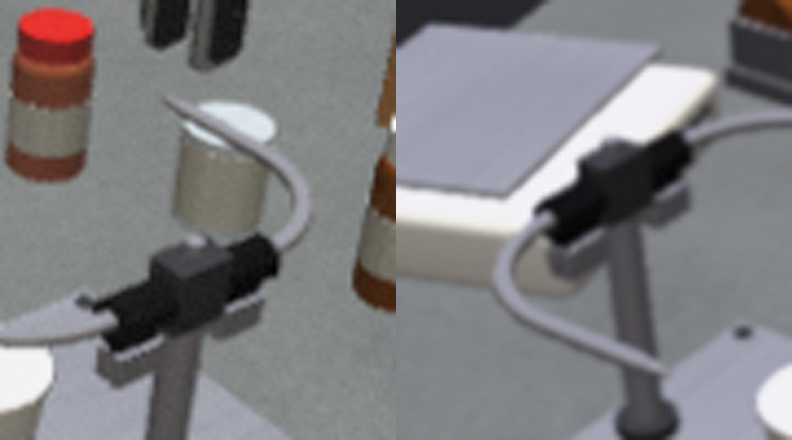

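```bash
python3 -c "
import cv2;a=cv2.imread('pics/f1.png');cv2.imwrite('pics/f1c.png',cv2.resize(a[105:225,225:300],None,fx=5,fy=5,interpolation=cv2.INTER_CUBIC))"
```

```text
(no output)
```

View pics/f1c.png

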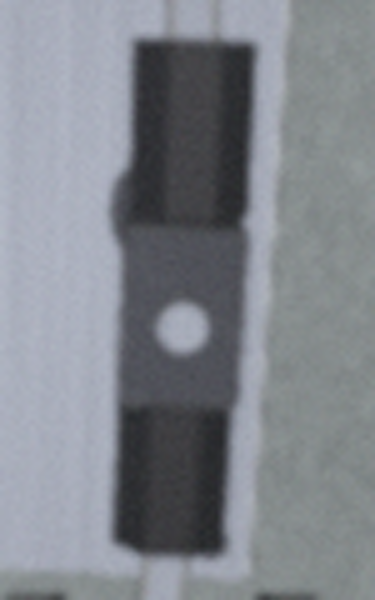

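The sleeve butts on the block with no gap, and the jaws hang down just like the other clip's. Handing in.

```bash
python3 -c "
from rig import monitor,ctrl
s=monitor.observe();print(s['force'],s['qvel']);print(ctrl.hand_in())"
```

```text
[-0.56947068  0.19161805 -0.50996691] [ 0.00945667  0.01042036 -0.00614412 -0.00180578 -0.00344737 -0.00112784]
the job is handed in; nothing more can be done
None
```

The black clip is on the bare arm, butted on the clamp block with its jaws down. I handed the job in at about 22 s; `hand_in` gives no verdict.

**What I did:** I threaded the sleeve over the nose while gripping it, and let go on the straight. With the fingers loosely astride the rod, I then pushed the free clip round the bend from behind, turning with it. Force readings stayed at about 2 N or less while it slid. They rose to about 6 N at the wrist when the sleeve met the block, and I backed off and lifted clear.

**Last checks:**
- **Clip:** The wrist view shows no gap between sleeve and block. The scene and side views show the jaws hanging like the other clip's.
- **Arm:** The gripper is well clear, touches nothing and reads no load.
- **Other goods:** The tub, tin and spice jar stand as before. I did not measure the positions of the other goods again, but the arm felt no contact with any of them.

**Disagreement:** The first camera estimates of the nose height differed by about 2 mm (177.8 mm against 179.5 mm). I aimed in between, and the sleeve went on without measurable force.

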